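# Move the row of spray cans to the bench rack, keeping their order

### The job

The four spray cans stand in the brown carry rack in the order in which they will be sprayed, the first one at the rack's yellow end. Move them all into the steel bench rack, one in each pocket, upright and in the same order counted from its own yellow end. Set each can down rather than dropping it, knock none of them over and leave the brass nozzle, the tape, the sanding block and the filler tin where they are.

Things in the scene. Friction and masses are not known exactly. Their poses are not given: they have to be found in the camera images.
- can_red_mid (a point): small spray can with a red cap and red band, upright: 38 mm diameter, 98 mm tall (body to 66 mm, then a cap 34 mm across), about 110 g; this point is its centre, 49 mm above its foot; z is its axis. Loose.
- can_blue_mid (a point): small spray can with a blue cap and blue band, upright: 38 mm diameter, 98 mm tall (body to 66 mm, then a cap 34 mm across), about 110 g; this point is its centre, 49 mm above its foot; z is its axis. Loose.
- can_green_mid (a point): small spray can with a green cap and green band, upright: 38 mm diameter, 98 mm tall (body to 66 mm, then a cap 34 mm across), about 110 g; this point is its centre, 49 mm above its foot; z is its axis. Loose.
- can_white_mid (a point): small spray can with a white cap and white band, upright: 38 mm diameter, 98 mm tall (body to 66 mm, then a cap 34 mm across), about 110 g; this point is its centre, 49 mm above its foot; z is its axis. Loose.
- cup_red: square black cup fixed on the carry rack, the one in which the red can stands at the start (all four cups look alike and never move, so this also keeps the can's original place): 58 x 58 mm outside, 53 mm inside, 26 mm high; origin at the centre of its underside, its inner floor 3 mm higher.
- cup_blue: square black cup fixed on the carry rack, the one in which the blue can stands at the start (all four cups look alike and never move, so this also keeps the can's original place): 58 x 58 mm outside, 53 mm inside, 26 mm high; origin at the centre of its underside, its inner floor 3 mm higher.
- cup_green: square black cup fixed on the carry rack, the one in which the green can stands at the start (all four cups look alike and never move, so this also keeps the can's original place): 58 x 58 mm outside, 53 mm inside, 26 mm high; origin at the centre of its underside, its inner floor 3 mm higher.
- cup_white: square black cup fixed on the carry rack, the one in which the white can stands at the start (all four cups look alike and never move, so this also keeps the can's original place): 58 x 58 mm outside, 53 mm inside, 26 mm high; origin at the centre of its underside, its inner floor 3 mm higher.
- carry_rack: dark brown carry rack with a row of four black cups, fixed; 76 x 320 mm, a 12 mm board, origin at the centre of its underside (on the bench). Row along its y: cup centres at y = +99, +33, -33, -99 mm, x = 0. Its first end, with yellow paint and a yellow grab bar, is the +y end; a dark bar is at the -y end (bars 50 mm high, at y = +-147 mm).
- bench_rack: galvanised sheet-steel rack screwed to the bench, empty at the start; 66 x 320 mm, walls 3 mm thick and 32 mm high, floor 5 mm above the bench, origin at the centre of its underside (on the bench). Row along its y: four pockets 60 mm (x) by 63 mm (y) with centres at y = -99, -33, +33, +99 mm, x = 0. Its first end, with the yellow end tab, is the -y end (the other tab is grey; tabs 30 mm high). A can standing in it has its centre 54 mm above the bench.
- nozzle: brass heat-gun nozzle, 36 mm across, 48 mm tall, standing in the gap between the racks; loose, origin at the centre of its underside. Not part of the job: leave it where it is.
- tape: beige roll of masking tape lying flat, 90 mm across, 24 mm high; loose, origin at the centre of its underside. Not part of the job: leave it where it is.
- sanding_block: dark rubber sanding block, 110 x 42 x 37 mm; loose, origin at the centre of its underside. Not part of the job: leave it where it is.
- filler_tin: round orange-banded filler tin, 75 mm across, 62 mm tall; loose, origin at the centre of its underside. Not part of the job: leave it where it is.

How it is judged:
At the end, for the whole second after the job is handed in: Each can stands upright (0.1 rad) and released on the bench rack's floor, in the pocket with the same number from the yellow end as its carry-rack cup has; within 15 mm of the pocket centre along and across, its centre 49 to 60 mm above the bench; all at rest (((y of cup_red in the frame of carry_rack between 0.079 and 0.119 m and y of can_red_mid in the frame of bench_rack between -0.114 and -0.084 m) or (y of cup_red in the frame of carry_rack between 0.013 and 0.053 m and y of can_red_mid in the frame of bench_rack between -0.048 and -0.018 m) or (y of cup_red in the frame of carry_rack between -0.053 and -0.013 m and y of can_red_mid in the frame of bench_rack between 0.018 and 0.048 m) or (y of cup_red in the frame of carry_rack between -0.119 and -0.079 m and y of can_red_mid in the frame of bench_rack between 0.084 and 0.114 m)) and x of can_red_mid in the frame of bench_rack between -0.015 and 0.015 m and z of can_red_mid in the frame of bench_rack between 0.049 and 0.06 m and angle between each of can_red_mid, can_blue_mid, can_green_mid, can_white_mid's own z axis and vertical below 0.1 rad and linear speed of each of can_red, can_blue, can_green, can_white below 0.03 m/s and contact force between the fingers and can_red below 0.1 N and ((y of cup_blue in the frame of carry_rack between 0.079 and 0.119 m and y of can_blue_mid in the frame of bench_rack between -0.114 and -0.084 m) or (y of cup_blue in the frame of carry_rack between 0.013 and 0.053 m and y of can_blue_mid in the frame of bench_rack between -0.048 and -0.018 m) or (y of cup_blue in the frame of carry_rack between -0.053 and -0.013 m and y of can_blue_mid in the frame of bench_rack between 0.018 and 0.048 m) or (y of cup_blue in the frame of carry_rack between -0.119 and -0.079 m and y of can_blue_mid in the frame of bench_rack between 0.084 and 0.114 m)) and x of can_blue_mid in the frame of bench_rack between -0.015 and 0.015 m and z of can_blue_mid in the frame of bench_rack between 0.049 and 0.06 m and contact force between the fingers and can_blue below 0.1 N and ((y of cup_green in the frame of carry_rack between 0.079 and 0.119 m and y of can_green_mid in the frame of bench_rack between -0.114 and -0.084 m) or (y of cup_green in the frame of carry_rack between 0.013 and 0.053 m and y of can_green_mid in the frame of bench_rack between -0.048 and -0.018 m) or (y of cup_green in the frame of carry_rack between -0.053 and -0.013 m and y of can_green_mid in the frame of bench_rack between 0.018 and 0.048 m) or (y of cup_green in the frame of carry_rack between -0.119 and -0.079 m and y of can_green_mid in the frame of bench_rack between 0.084 and 0.114 m)) and x of can_green_mid in the frame of bench_rack between -0.015 and 0.015 m and z of can_green_mid in the frame of bench_rack between 0.049 and 0.06 m and contact force between the fingers and can_green below 0.1 N and ((y of cup_white in the frame of carry_rack between 0.079 and 0.119 m and y of can_white_mid in the frame of bench_rack between -0.114 and -0.084 m) or (y of cup_white in the frame of carry_rack between 0.013 and 0.053 m and y of can_white_mid in the frame of bench_rack between -0.048 and -0.018 m) or (y of cup_white in the frame of carry_rack between -0.053 and -0.013 m and y of can_white_mid in the frame of bench_rack between 0.018 and 0.048 m) or (y of cup_white in the frame of carry_rack between -0.119 and -0.079 m and y of can_white_mid in the frame of bench_rack between 0.084 and 0.114 m)) and x of can_white_mid in the frame of bench_rack between -0.015 and 0.015 m and z of can_white_mid in the frame of bench_rack between 0.049 and 0.06 m and contact force between the fingers and can_white below 0.1 N); the robot touches nothing.
It fails at once if a can is tipped over (more than about 35 degrees) (angle between any of can_red_mid, can_blue_mid, can_green_mid, can_white_mid's own z axis and vertical above 0.6 rad).
It fails at once if a can is dropped (falls free of the fingers faster than 0.7 m/s, a fall of about 25 mm) ((contact force between the fingers and can_red below 0.1 N and linear speed of can_red above 0.7 m/s) or (contact force between the fingers and can_blue below 0.1 N and linear speed of can_blue above 0.7 m/s) or (contact force between the fingers and can_green below 0.1 N and linear speed of can_green above 0.7 m/s) or (contact force between the fingers and can_white below 0.1 N and linear speed of can_white above 0.7 m/s)).
It fails at once if the nozzle, tape, sanding block or filler tin is shoved more than 30 mm (distance of any of nozzle, tape, sanding_block, filler_tin from where it was at the start of the episode above 0.03 m).
It also fails if it takes over 120 s, if anything falls off the work surface, if the arm or the gripper's body presses on something with over 40 N, if the wrist force passes 120 N, or if a joint passes its speed limit or range.

### The arm

A 6-joint arm with a two-finger parallel gripper is mounted at the origin on the work surface. World frame = base frame: x ahead of the robot, y to its left, z up, the work surface at z = 0. Lengths are in m, angles in rad, forces in N, time in s.
With the tool pointing down it reaches from about 0.35 to 0.775 m from the base axis. Payload 7.3 kg.
Tool frame: the origin (TCP) lies at the very end of the fingers, on their centre line; the grasp point (between the pads) lies 19 mm behind it (robot.tcp_to_grasp is the distance from the TCP to the grasp point, in m); x points along the fingers, y is the direction in which the jaws open and shut, and the axes are right-handed (so a half turn about x gives the same grasp; the last joint's range is limited). The gripper opens to 92 mm and grips with 3 to 60 N. Pads are 19 mm wide; open, the fingers measure 130 mm over their backs; the gripper's body (75 mm by 190 mm) begins 47 mm behind the grasp point.
Start: joints at [-0.146, 0.342, 1.524, -0, 1.275, -0.146], TCP at [0.525, 0, 0.227] pointing down, gripper open.
Joint ranges: [-2.53, 2.53], [-0.77, 2.02], [0.04, 2.7], [-1, 4.14], [0.28, 2.66], [-3.11, 3.11]. Speed limits (rad/s): [2.57, 2.57, 3.14, 3.14, 3.14, 3.14].

### API

Orientations are given as [roll, pitch, yaw] about the fixed x, y, z axes, in that order (R = Rz(yaw) Ry(pitch) Rx(roll)).
In Python, from cell import robot gives the robot as it stands.
- The arm moves only by the tool move_arm, never from a script. Its argument "increments" is a list of rows, each a list of 4 numbers: the shift along the tool's x, y, z normalised to -1 to 1, where 1 is 40 cm, then the turn about the tool's x normalised to -1 to 1, where 1 is 60 degrees. In form: [[dx, dy, dz, twist], ...]. A call has 1 to 5 rows; each row is the pose to reach, as a shift and turn from the pose commanded when the call began, along the tool's axes at that moment; what a row does not reach only later rows make up. A row lasts 1/8 s, in which the tool goes at most 62.5 mm and 10.7 degrees, less where a joint would pass 70% of its speed; a pose out of reach is approached as far as the arm can. A call with a number of a shift or a turn outside -1 to 1 is refused whole. A call with a gripper value outside its range is refused whole. "gripper" is the closure, from 0 (fully open) to 1 (shut), set as the call begins (left out, the last holds). The fingers move at their own pace and stop on an object; "squeeze" is the grip in N (left out, the last holds). Time passes only in rows, so rows that repeat a pose let the fingers close. It gives the time, the measured TCP pose, the force and the opening at its end, in the units of the state.
- robot.observe(): the state, without advancing time (a new reading comes with each control period).
- robot.read_camera(name): name is "scene" or "side" or "wrist"; returns the picture (384x512x3 uint8, red, green, blue); there is no depth.
- robot.camera_params(name): a dict with "fx", "fy", "cx", "cy" (pixels), "R" (3x3) and "t" (3): a world point X has camera coordinates R X + t; the wrist camera has in their place "tool_from_camera" (4x4, takes a point from camera to tool coordinates, whose origin is the TCP and whose axes are the tool frame's). Camera axes: x right, y down, z forward; pixel columns grow to the right and rows downward; lengths in m; the calibration is good to about 2 mm. The wrist camera is an equidistant fisheye: a pixel r from the principal point sees the ray r / f radians off the axis. A picture is of the moment at which its call begins: read the wrist's pose just before it. camera_params takes no time and is no camera call.
- robot.hand_in(): hands the job in, once; it reports no verdict.
The state is a dict: "time": time; "qpos": joint angles; "qvel": joint speeds; "joint_efforts": joint torques, N m; "tool_pos": TCP position; "tool_rot": TCP orientation; "contact_force": force on the tool from outside, world axes, zero at the start; "torque": the same for the moment, N m; "opening": finger opening in m.
Only numpy, scipy, OpenCV 4.12 (cv2) and the standard library are available. Lean on these libraries where they do the work, as an engineer would, in place of code of your own. Each camera call takes 0.05 s, during which the arm holds its last target.

## Working session

There is one attempt and no reset: what is moved stays moved. The work goes in short steps, Python scripts to look and compute and a tool call to move; the robot and the scene stay as the last step left them, time stands still between calls to the robot, and variables do not carry over. Pictures are saved under pics/ and viewed, and the job is handed in when it is done.

Besides the shell and the picture viewer there is one more tool, called after "Emit:" as name(argument=value, ...) on one line, values as JSON. move_arm: Moves the arm, as the interface text tells. Its arguments: {"type":"object","properties":{"increments":{"type":"array","items":{"type":"array","items":{"type":"number"}}},"gripper":{"type":"number"},"squeeze":{"type":"number"}},"required":["increments"]}

```bash
ls; mkdir -p pics; python3 - <<'E'
from cell import robot
import cv2,numpy as np
print(robot.observe())
for n in ["scene","side","wrist"]:
    im=robot.read_camera(n); cv2.imwrite(f"pics/{n}0.png",im[:,:,::-1])
    print(n,robot.camera_params(n))
print(robot.tcp_to_grasp)
E
```

```text
pics
{'time': 0.0, 'qpos': array([-1.46007036e-01,  3.42728964e-01,  1.52503381e+00, -1.36977343e-06,
        1.27540432e+00, -1.46012236e-01]), 'qvel': array([-1.00459677e-03,  8.19089900e-04,  1.85116271e-04,  1.05591442e-03,
        6.39592601e-05, -1.42959133e-03]), 'joint_efforts': array([ 7.61924657e-04, -4.31245601e+01, -2.44219762e+01,  7.17750052e-02,
        5.59406646e-02, -1.04314388e-04]), 'tool_pos': array([5.24582740e-01, 7.95028799e-05, 2.26035871e-01]), 'tool_rot': array([-1.71597664,  1.56922189,  2.99641794]), 'contact_force': array([0.22296865, 0.27023999, 0.33317925]), 'torque': array([-0.00519928,  0.01079727,  0.00578778]), 'opening': 0.0918935243405301}
scene {'fx': 393.6622122333518, 'fy': 393.6622122333518, 'cx': 264.5654169723101, 'cy': 192.40958239699344, 'R': array([[-0.7107578 ,  0.70318423,  0.01884884],
       [ 0.44911091,  0.47424543, -0.75722563],
       [-0.5414081 , -0.52973881, -0.65288136]]), 't': array([ 0.42708295, -0.23185579,  1.32375979])}
side {'fx': 450.89559433231227, 'fy': 450.89559433231227, 'cx': 249.94637406127396, 'cy': 191.3250997704102, 'R': array([[-0.90467965, -0.42605865, -0.00536285],
       [-0.24120203,  0.52245513, -0.81783997],
       [ 0.35124964, -0.73858965, -0.57542074]]), 't': array([0.54830361, 0.2218289 , 0.98022677])}
wrist {'fx': 297.3186396354542, 'fy': 297.3186396354542, 'cx': 256.048059953634, 'cy': 191.96648040807054, 'tool_from_camera': array([[ 1.08752820e-03, -2.94408557e-01,  9.55679035e-01,
        -1.58116124e-01],
       [ 9.99999259e-01,  8.43438644e-04, -8.78131472e-04,
         5.45996941e-04],
       [-5.47527210e-04,  9.55679282e-01,  2.94409256e-01,
        -7.88809678e-02],
       [ 0.00000000e+00,  0.00000000e+00,  0.00000000e+00,
         1.00000000e+00]])}
0.0188
```

View pics/scene0.png

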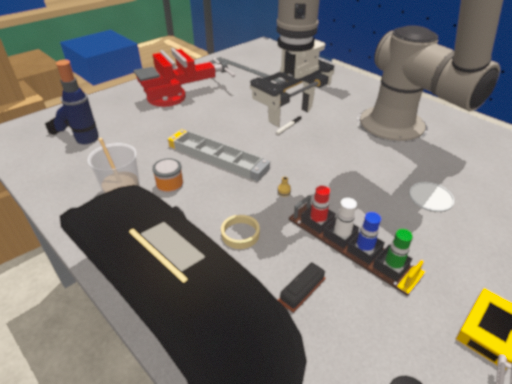

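View pics/side0.png

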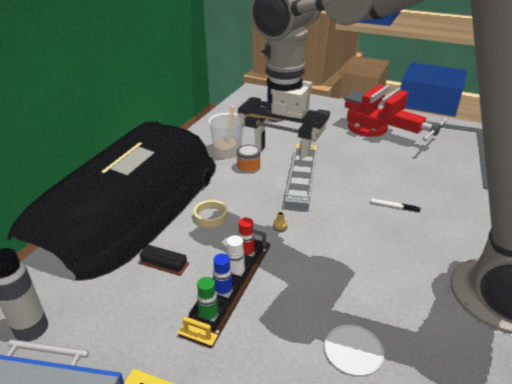

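View pics/wrist0.png

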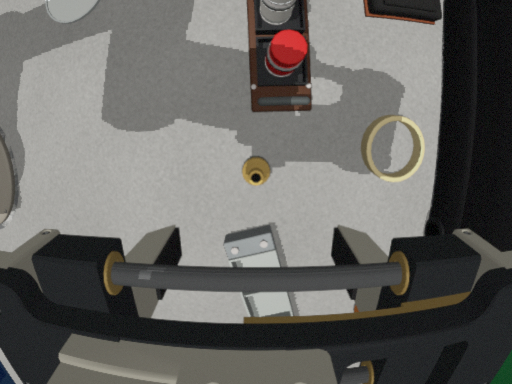

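The cans, counted from the carry rack's yellow end, are green (scene 401,250), blue (369,232), white (345,217) and red (320,204). The bench rack's yellow tab is at scene (178,138), the end away from the carry rack. I'll zoom in to measure.

```bash
python3 - <<'E'
import cv2
a=cv2.imread('pics/scene0.png'); b=cv2.imread('pics/side0.png')
def crop(im,x0,y0,x1,y1,k,n):
    c=cv2.resize(im[y0:y1,x0:x1],None,fx=k,fy=k,interpolation=cv2.INTER_CUBIC); cv2.imwrite(n,c)
crop(a,155,120,285,190,6,'pics/c1.png'); crop(a,275,180,435,300,5,'pics/c2.png')
crop(b,270,130,340,220,6,'pics/c3.png'); crop(b,170,205,280,345,4,'pics/c4.png')
E
```

```text
(no output)
```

View pics/c1.png

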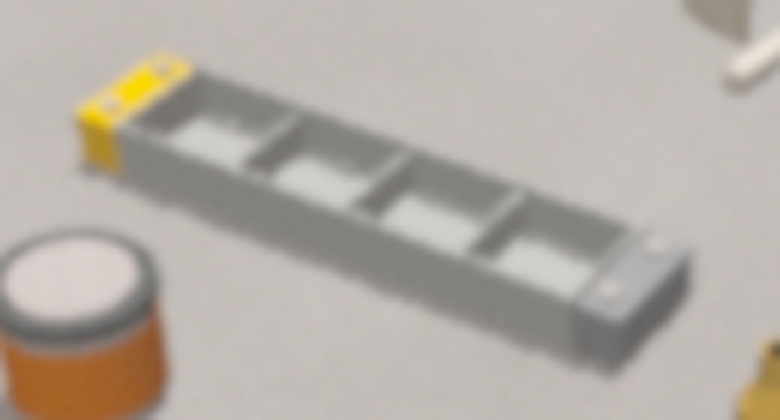

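View pics/c2.png

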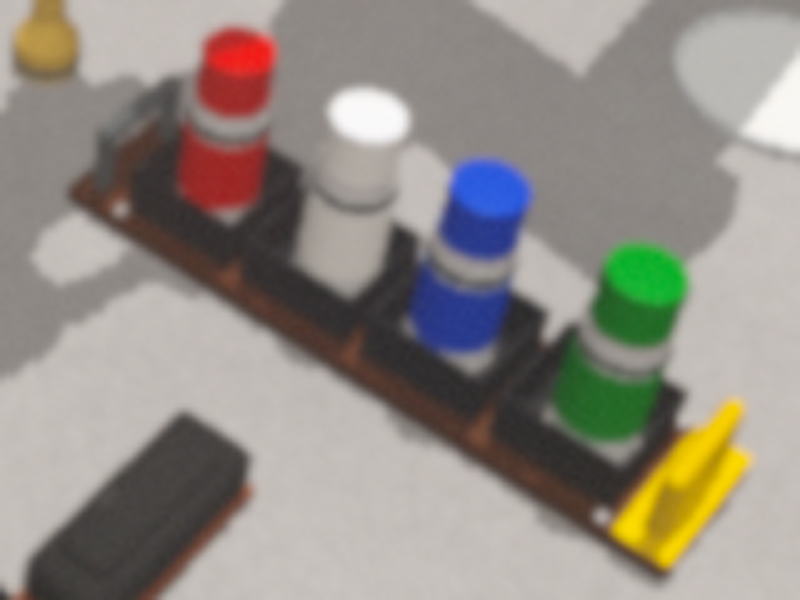

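View pics/c3.png

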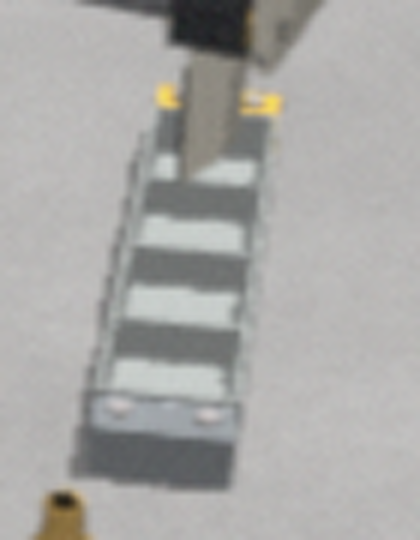

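View pics/c4.png

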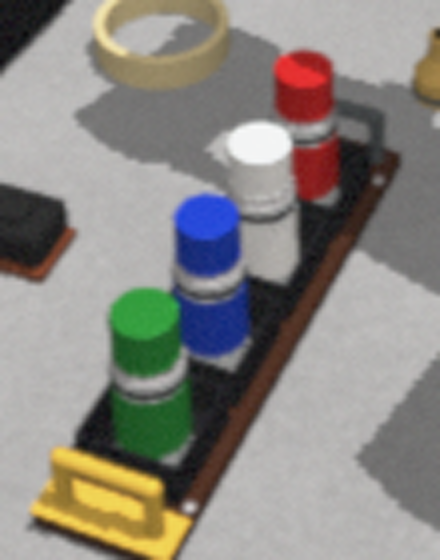

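```bash
cat > h.py <<'E'
from cell import robot
import cv2,numpy as np
from scipy.optimize import least_squares
P={n:robot.camera_params(n) for n in("scene","side")}
def proj(n,X):
    p=P[n]; X=np.atleast_2d(X); c=X@p["R"].T+p["t"]
    return np.c_[p["fx"]*c[:,0]/c[:,2]+p["cx"],p["fy"]*c[:,1]/c[:,2]+p["cy"]]
def onplane(n,uv,z):
    p=P[n]; r=p["R"].T@np.array([(uv[0]-p["cx"])/p["fx"],(uv[1]-p["cy"])/p["fy"],1]); o=-p["R"].T@p["t"]
    return o+r*(z-o[2])/r[2]
def place(x,y,a,L):
    c,s=np.cos(a),np.sin(a); L=np.atleast_2d(L); return np.c_[x+c*L[:,0]-s*L[:,1],y+s*L[:,0]+c*L[:,1],L[:,2]]
E
python3 - <<'E'
from h import *
S={'red':(323,190.4),'white':(349,203),'blue':(373,217.4),'green':(404.2,235)}
D={'red':(246,223),'white':(235,241.5),'blue':(222,259.5),'green':(206.25,283.75)}
for k in S: print(k,onplane('scene',S[k],.113).round(4),onplane('side',D[k],.113).round(4))
f=lambda x,y:(155+x/6,120+y/6); g=lambda x,y:(270+x/6,130+y/6)
for n,uv,z in [('scene',f(77,118),.03),('scene',f(165,52),.03),('scene',f(612,320),.03),('scene',f(690,250),.03),('side',g(92,430),.03),('side',g(233,432),.03),('side',g(160,90),.03),('side',g(280,100),.03),('side',g(230,488),0)]:
    print(n,np.round(uv,1),onplane(n,uv,z).round(4))
h=lambda x,y:(275+x/5,180+y/5); k=lambda x,y:(170+x/4,205+y/4)
for n,uv,z in [('scene',h(70,190),.012),('scene',h(665,572),.012),('scene',h(748,460),.012),('side',k(400,158),.012),('side',k(180,555),.012),('side',k(33,520),.012)]:
    print('carry',n,onplane(n,uv,z).round(4))
E
```

```text
red [0.5541 0.1351 0.113 ] [0.5489 0.1407 0.113 ]
white [0.5461 0.2003 0.113 ] [0.5432 0.2062 0.113 ]
blue [0.5462 0.2613 0.113 ] [0.5425 0.2659 0.113 ]
green [0.5436 0.3324 0.113 ] [0.5385 0.3367 0.113 ]
scene [167.8 139.7] [ 0.6248 -0.3855  0.03  ]
scene [182.5 128.7] [ 0.5568 -0.4064  0.03  ]
scene [257.  173.3] [ 0.5445 -0.0867  0.03  ]
scene [270.  161.7] [ 0.4816 -0.0998  0.03  ]
side [285.3 201.7] [ 0.5372 -0.0766  0.03  ]
side [308.8 202. ] [ 0.4796 -0.1016  0.03  ]
side [296.7 145. ] [ 0.6175 -0.3797  0.03  ]
side [316.7 146.7] [ 0.5553 -0.3963  0.03  ]
side [308.3 211.3] [ 0.4782 -0.1     0.    ]
carry scene [0.5937 0.0766 0.012 ]
carry scene [0.5813 0.3913 0.012 ]
carry scene [0.505  0.3869 0.012 ]
carry side [0.5148 0.0792 0.012 ]
carry side [0.4991 0.3842 0.012 ]
carry side [0.574 0.397 0.012]
```

```bash
python3 - <<'E'
from h import *
S={'red':(323,190.4),'white':(349,203),'blue':(373,217.4),'green':(404.2,235)}
D={'red':(246,223),'white':(235,241.5),'blue':(222,259.5),'green':(206.25,283.75)}
for k in S:
    r=least_squares(lambda X:np.r_[proj('scene',X)[0]-S[k],proj('side',X)[0]-D[k]],[.55,.2,.11])
    r2=least_squares(lambda X:np.r_[proj('scene',[*X,.113])[0]-S[k],proj('side',[*X,.113])[0]-D[k]],[.55,.2])
    print(k,r.x.round(4),r.fun.round(1),r2.x.round(4),r2.fun.round(1))
f=lambda x,y:(155+x/6,120+y/6); g=lambda x,y:(270+x/6,130+y/6)
# rack local: +y end grey. which x side?
obs=[('scene',f(77,118),(.033,-.16,.03)),('scene',f(165,52),(-.033,-.16,.03)),('scene',f(612,320),(.033,.16,.03)),('scene',f(690,250),(-.033,.16,.03)),
('side',g(92,430),(.033,.16,.03)),('side',g(233,432),(-.033,.16,.03)),('side',g(160,90),(.033,-.16,.03)),('side',g(280,100),(-.033,-.16,.03)),('side',g(230,488),(-.033,.16,0)),('side',g(75,478),(.033,.16,0)),('scene',f(612,372),(.033,.16,0))]
fit=lambda q:np.concatenate([proj(n,place(*q,L))[0]-uv for n,uv,L in obs])
r=least_squares(fit,[.55,-.24,.25]);print('bench',r.x,r.fun.reshape(-1,2).round(1).tolist())
h=lambda x,y:(275+x/5,180+y/5); k=lambda x,y:(170+x/4,205+y/4)
obs=[('scene',h(70,190),(.038,-.16,.012)),('scene',h(665,572),(.038,.16,.012)),('scene',h(748,460),(-.038,.16,.012)),('side',k(400,158),(-.038,-.16,.012)),('side',k(180,555),(-.038,.16,.012)),('side',k(33,520),(.038,.16,.012))]
r=least_squares(fit,[.55,.24,.05]);print('carry',r.x,r.fun.reshape(-1,2).round(1).tolist())
for y in (.099,.033,-.033,-.099): print(place(*r.x,(0,y,0)).round(4))
from scipy.spatial.transform import Rotation as R
s=robot.observe();print(R.from_euler('xyz',s['tool_rot']).as_matrix().round(3),s['time'])
E
```

```text
red [0.5513 0.1341 0.1089] [ 0.2  0.6  0.3 -0.6] [0.5519 0.1362] [ 1.  -0.2 -0.4 -1.5]
white [0.5449 0.2009 0.1102] [ 0.3  0.8  0.5 -0.8] [0.5453 0.2021] [ 0.9  0.3 -0.  -1.4]
blue [0.5442 0.2613 0.1099] [ 0.3  0.6  0.4 -0.6] [0.5446 0.2626] [ 1.  -0.  -0.2 -1.4]
green [0.5406 0.3322 0.1091] [ 0.2  0.5  0.3 -0.5] [0.541  0.3335] [ 1.2 -0.3 -0.3 -1.5]
bench [ 0.55063524 -0.24534814  0.24826383] [[-0.5, -1.3], [-0.7, -0.1], [1.5, 0.6], [1.0, -0.1], [-1.4, -1.7], [-0.3, 0.7], [0.1, -2.0], [0.4, -1.9], [-0.6, 0.2], [1.0, -0.8], [1.4, 0.6]]
carry [0.54724098 0.23082692 0.05254347] [[-1.1, -0.8], [1.7, -0.9], [1.7, -0.6], [0.6, -2.9], [-1.9, 1.4], [0.0, -2.2]]
[[0.542  0.3297 0.    ]]
[[0.5455 0.2638 0.    ]]
[[0.549  0.1979 0.    ]]
[[0.5524 0.132  0.    ]]
[[-0.001  1.     0.   ]
 [ 0.     0.    -1.   ]
 [-1.    -0.001 -0.   ]] 0.15
```

Emit:
move_arm(increments=[[0,0.04,-0.83,-0.05],[0,0.04,-0.83,-0.05],[0,0.04,-0.83,-0.05],[0,0.04,-0.83,-0.05],[0,0.04,-0.83,-0.05]], gripper=0, squeeze=20)

```text
time: 0.78
tool_pos: [0.5398, 0.3141, 0.2265]
tool_rot: [-0.617, 1.57, -2.136]
contact_force: [-0.1, -0.5, -0.4]
opening: 0.0917
```

```bash
cat >> h.py <<'E'
from scipy.spatial.transform import Rotation as Ro
def pose():
    s=robot.observe(); return np.array(s['tool_pos']),Ro.from_euler('xyz',s['tool_rot']).as_matrix(),s
def go(x,y,z,yaw):
    p,R,s=pose(); d=R.T@(np.array([x,y,z])-p)/.4
    a=np.arctan2(R[1,1],R[0,1])
    print('t',round(s['time'],2),'pos',p.round(4),'yaw',a.round(4),'MOVE',d.round(4),'twist',round(-(yaw-a)/np.radians(60),3))
def wproj(X,p,R):
    c=robot.camera_params('wrist'); T=c['tool_from_camera']
    q=((np.atleast_2d(X)-p)@R-T[:3,3])@T[:3,:3]
    n=np.hypot(q[:,0],q[:,1])+1e-12; th=np.arctan2(n,q[:,2])
    return np.c_[c['cx']+c['fx']*th*q[:,0]/n,c['cy']+c['fx']*th*q[:,1]/n]
def wray(uv,p,R,z):
    c=robot.camera_params('wrist'); T=c['tool_from_camera']
    u=np.array([uv[0]-c['cx'],uv[1]-c['cy']]); r=np.hypot(*u); th=r/c['fx']
    d=np.r_[np.sin(th)*u/r,np.cos(th)]; d=R@(T[:3,:3]@d); o=p+R@T[:3,3]
    return o+d*(z-o[2])/d[2]
def wpic(name,k=1.5):
    p,R,s=pose(); im=robot.read_camera('wrist')[:,:,::-1].copy(); cv2.imwrite('pics/raw_'+name,im); np.savez('pics/'+name+'.npz',p=p,R=R)
    return im,p,R
E
python3 - <<'E'
from h import *
p,R,_=pose(); print(p,R.round(3))
im,p,R=wpic('w1.png')
cv2.imwrite('pics/w1.png',cv2.resize(im,None,fx=1.5,fy=1.5,interpolation=cv2.INTER_CUBIC))
C=dict(red=(.5519,.1362),white=(.5453,.2021),blue=(.5446,.2626),green=(.541,.3335))
for k in C: print(k,wproj([*C[k],.113],p,R)[0]*1.5)
E
```

```text
[0.53978581 0.31413094 0.22645037] [[-0.     0.999  0.052]
 [-0.     0.052 -0.999]
 [-1.    -0.     0.   ]]
red [387.13446034 492.75546948]
white [383.21455362 428.01571925]
blue [386.85192879 354.51101834]
green [387.32312823 250.95800253]
```

View pics/w1.png

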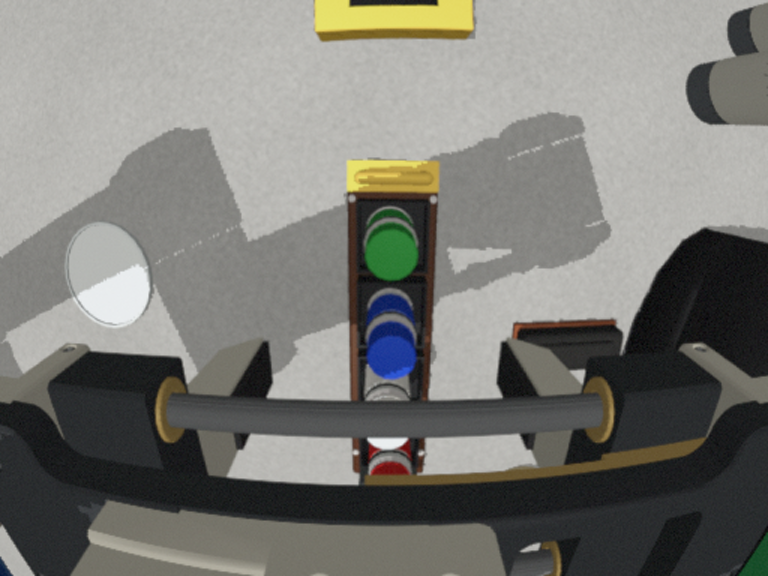

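The wrist view shows the green cap at (391,251) and the blue cap at (391,354) in the enlarged picture. Both are within about 2.5 mm of the prediction, and the rack is parallel to the tool. I'll go to green next.

```bash
python3 - <<'E'
from h import *
d=np.load('pics/w1.png.npz')
for k,uv in dict(green=(391,251),blue=(391.5,354)).items(): print(k,wray(np.array(uv)/1.5,d['p'],d['R'],.113).round(4))
for n,uv in [('bl',(362,470)),('tl',(347,193)),('tr',(439,193))]: print(n,wray(np.array(uv)/1.5,d['p'],d['R'],.012).round(4))
go(.5425,.333,.053,.0525)
E
```

```text
green [0.5433 0.3336 0.113 ]
blue [0.5477 0.2631 0.113 ]
bl [0.529  0.0734 0.012 ]
tl [0.5065 0.3593 0.012 ]
tr [0.5832 0.3636 0.012 ]
t 0.82 pos [0.5386 0.3216 0.2259] yaw 0.057 MOVE [ 0.4324  0.0115 -0.026 ] twist 0.004
```

Emit:
move_arm(increments=[[0.1,0.01,-0.026,0],[0.1,0.01,-0.026,0],[0.1,0.01,-0.026,0]])

```text
time: 1.2
tool_pos: [0.5439, 0.3223, 0.1876]
tool_rot: [1.596, 1.57, 0.077]
contact_force: [0.7, -0.0, 0.4]
opening: 0.0919
```

```bash
python3 - <<'E'
from h import *
go(.5425,.333,.053,.0525)
E
```

```text
t 1.2 pos [0.5439 0.3223 0.1876] yaw 0.0519 MOVE [ 0.3366 -0.0022 -0.0269] twist -0.001
```

Emit:
move_arm(increments=[[0,0,-0.026,0],[0.15,0,-0.026,0],[0.25,0,-0.026,0],[0.335,0,-0.026,0],[0.335,0,-0.026,0]])

```text
time: 1.82
tool_pos: [0.5419, 0.3326, 0.0512]
tool_rot: [-1.207, 1.567, -2.726]
contact_force: [-0.4, -0.4, 0.6]
opening: 0.0919
```

Emit:
move_arm(increments=[[0,0,0,0],[0,0,0,0],[0,0,0,0],[0,0,0,0],[0,0,0,0]], gripper=1)

```text
time: 2.45
tool_pos: [0.543, 0.3332, 0.0529]
tool_rot: [1.779, 1.57, 0.26]
contact_force: [-0.7, -1.0, 0.6]
opening: 0.0464
```

Emit:
move_arm(increments=[[0,0,0,0],[0,0,0,0],[0,0,0,0],[0,0,0,0]])

```text
time: 2.95
tool_pos: [0.543, 0.3331, 0.0528]
tool_rot: [1.542, 1.571, 0.023]
contact_force: [0.5, -0.2, -0.0]
opening: 0.0377
```

Emit:
move_arm(increments=[[-0.05,0,0,0],[-0.15,0,0,0],[-0.25,0,0,0],[-0.35,0,0,0],[-0.4,0,0,0]])

```text
time: 3.58
tool_pos: [0.5435, 0.3334, 0.2153]
tool_rot: [1.943, 1.567, 0.424]
contact_force: [-0.3, 0.6, -1.2]
opening: 0.0376
```

```bash
python3 - <<'E'
from h import *
go(.58,-.20,.215,.25)
im,p,R=wpic('w2.png')
cv2.imwrite('pics/w2.png',cv2.resize(im,None,fx=1.5,fy=1.5,interpolation=cv2.INTER_CUBIC))
E
```

```text
t 3.58 pos [0.5435 0.3334 0.2153] yaw 0.0524 MOVE [-9.0000e-04  2.1200e-02  1.3365e+00] twist -0.189
```

View pics/w2.png

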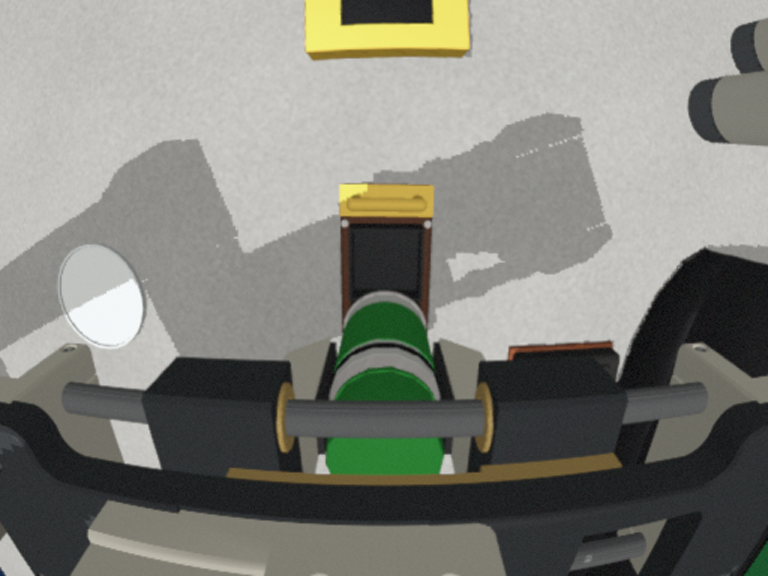

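The green can is held (opening 37.6 mm, can centred between the jaws at x≈387). Next I'll carry it toward pocket 1.

Emit:
move_arm(increments=[[0,0,0.12,0],[0,0,0.27,0],[0,0,0.42,0],[0,0,0.57,0],[0,0,0.72,0]], squeeze=25)

```text
time: 4.25
tool_pos: [0.5575, 0.0437, 0.2119]
tool_rot: [-1.672, 1.57, 3.093]
contact_force: [0.2, 0.6, -0.7]
opening: 0.0377
```

Emit:
move_arm(increments=[[0,0,0.15,0],[0,0,0.3,0],[0,0,0.45,0],[0,0,0.58,0],[0,0,0.65,0]])

```text
time: 4.88
tool_pos: [0.571, -0.2169, 0.2115]
tool_rot: [-1.855, 1.569, 2.907]
contact_force: [-0.0, 0.4, -0.6]
opening: 0.0376
```

```bash
python3 - <<'E'
from h import *
go(.5749,-.3413,.20,.248)
E
```

```text
t 4.88 pos [ 0.571  -0.2169  0.2115] yaw 0.0498 MOVE [ 0.0286 -0.0057  0.3112] twist -0.189
```

Emit:
move_arm(increments=[[0.03,0,0.1,-0.08],[0.03,0,0.2,-0.18],[0.03,-0.006,0.29,-0.19],[0.03,-0.006,0.31,-0.19],[0.03,-0.006,0.31,-0.19]])

```text
time: 5.5
tool_pos: [0.5754, -0.3378, 0.1997]
tool_rot: [-2.702, 1.569, 2.261]
contact_force: [0.4, -0.1, -0.6]
opening: 0.0374
```

Emit:
move_arm(increments=[[0,0,0,0],[0,0,0,0]])

```text
time: 5.75
tool_pos: [0.576, -0.3369, 0.201]
tool_rot: [1.736, 1.571, 0.418]
contact_force: [-0.4, -0.0, -1.5]
opening: 0.0377
```

```bash
cat >> h.py <<'E'
B=[.55063524,-.24534814,.24826383]
def drawrack(im,p,R,q,k=1.5):
    im=cv2.resize(im,None,fx=k,fy=k,interpolation=cv2.INTER_CUBIC)
    ls=[[(s*.033,-.147,.032),(s*.033,.147,.032)] for s in(1,-1)]+[[(-.033,y,.032),(.033,y,.032)] for y in (-.132,-.066,0,.066,.132)]
    for a,b in ls:
        L=place(*q,[np.array(a)*(1-t)+np.array(b)*t for t in np.linspace(0,1,12)])
        cv2.polylines(im,[(wproj(L,p,R)*k).round().astype(np.int32)],False,(0,0,255),1)
    return im
E
python3 - <<'E'
from h import *
go(.5749,-.3413,.20,.248)
im,p,R=wpic('w3.png')
cv2.imwrite('pics/w3.png',drawrack(im,p,R,B))
go(.5749,-.3413,.20,.248)
E
```

```text
t 5.75 pos [ 0.576  -0.3369  0.201 ] yaw 0.2526 MOVE [ 0.0024 -0.0055  0.01  ] twist 0.004
t 5.8 pos [ 0.576  -0.3371  0.201 ] yaw 0.2525 MOVE [ 0.0026 -0.0054  0.0096] twist 0.004
```

View pics/w3.png

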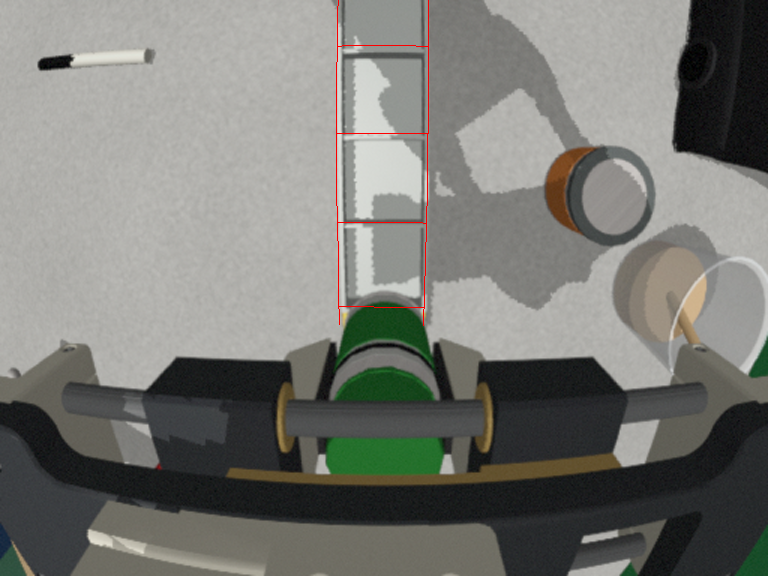

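```bash
python3 - <<'E'
import cv2
im=cv2.imread('pics/raw_w3.png')[0:210,215:300]
im=cv2.imwrite('pics/c5.png',cv2.resize(im[:105],None,fx=5.5,fy=5.5,interpolation=cv2.INTER_CUBIC))
im=cv2.imread('pics/raw_w3.png')[105:210,215:300]
im=cv2.imwrite('pics/c6.png',cv2.resize(im,None,fx=5.5,fy=5.5,interpolation=cv2.INTER_CUBIC))
E
```

```text
(no output)
```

View pics/c5.png

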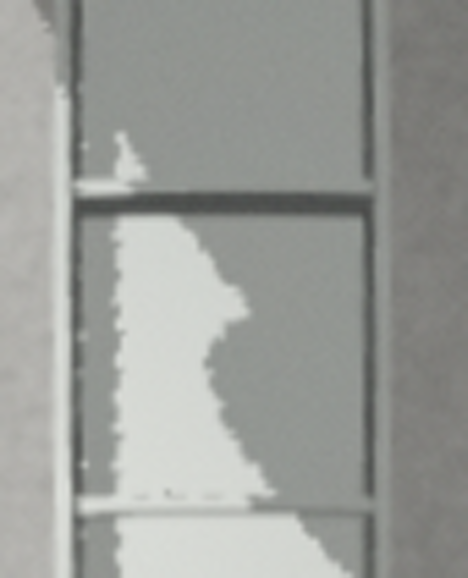

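View pics/c6.png

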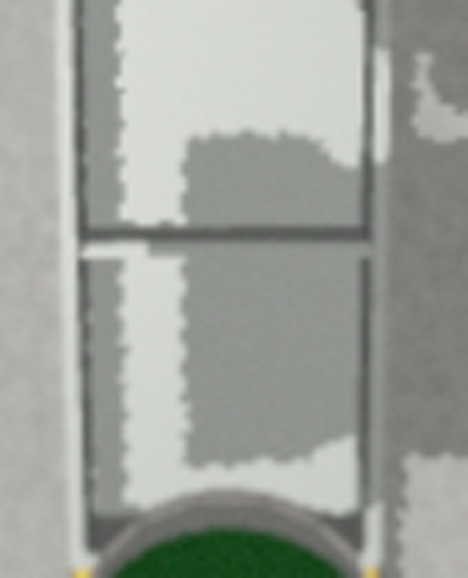

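```bash
python3 - <<'E'
from h import *
d=np.load('pics/w3.png.npz');p,R=d['p'],d['R']
rows=[(34,226.5,283.2,.066),(91.8,227,283.7,0),(150.1,227.7,283.4,-.066)]
obs=[]
for v,l,r,y in rows: obs+=[((l,v),(-.0315,y,.032)),((r,v),(.0315,y,.032))]
fit=lambda q:np.concatenate([wproj(place(*q,L),p,R)[0]-uv for uv,L in obs])
r=least_squares(fit,B);print(r.x,r.fun.reshape(-1,2).round(1).tolist())
fit2=lambda q:np.concatenate([wproj(place(*q[:3],np.array(L)+[0,0,q[3]]),p,R)[0]-uv for uv,L in obs])
r2=least_squares(fit2,[*B,0]);print(r2.x,np.abs(r2.fun).max())
for q in (B,r.x,r2.x[:3]): print(place(*q,(0,-.099,0)).round(4),place(*q,(0,.099,0)).round(4))
E
```

```text
[ 0.55219824 -0.24821634  0.25732784] [[-0.6, -0.7], [0.9, -1.0], [-0.8, -0.0], [0.6, -0.3], [-0.5, 1.1], [0.4, 0.8]]
[ 0.55212929 -0.24802684  0.2573261  -0.00580521] 0.41928451109532716
[[ 0.575  -0.3413  0.    ]] [[ 0.5263 -0.1494  0.    ]]
[[ 0.5774 -0.344   0.    ]] [[ 0.527  -0.1525  0.    ]]
[[ 0.5773 -0.3438  0.    ]] [[ 0.5269 -0.1523  0.    ]]
```

```bash
cat >> h.py <<'E'
B=[.5521,-.248,.2573]
PK={i+1:place(*B,(0,y,0))[0,:2] for i,y in enumerate((-.099,-.033,.033,.099))}
E
python3 - <<'E'
from h import *
print(PK)
go(*PK[1],.055,.257)
E
```

```text
{1: array([ 0.57729257, -0.34374098]), 2: array([ 0.56049752, -0.27991366]), 3: array([ 0.54370248, -0.21608634]), 4: array([ 0.52690743, -0.15225902])}
t 5.8 pos [ 0.576  -0.3371  0.201 ] yaw 0.2525 MOVE [ 0.3651 -0.0012  0.0169] twist -0.004
```

Emit:
move_arm(increments=[[0,-0.001,0.017,0],[0.1,-0.001,0.017,0],[0.2,-0.001,0.017,0],[0.3,-0.001,0.017,0],[0.365,-0.001,0.017,0]])

```text
time: 6.42
tool_pos: [0.5765, -0.3445, 0.0525]
tool_rot: [-2.46, 1.569, 2.504]
contact_force: [0.8, 1.1, -0.8]
opening: 0.0374
```

Emit:
move_arm(increments=[[0,0,0,0],[0.01,0,0,0],[0.015,0,0,0],[0.02,0,0,0],[0.02,0,0,0]])

```text
time: 7.05
tool_pos: [0.5771, -0.3448, 0.0471]
tool_rot: [0.712, 1.57, -0.607]
contact_force: [0.6, -0.0, -0.4]
opening: 0.0377
```

```bash
python3 - <<'E'
from h import *
go(*PK[1],.045,.257); print(robot.observe()['contact_force'])
im=robot.read_camera('scene')[:,:,::-1]; cv2.imwrite('pics/s4.png',cv2.resize(im[80:230,120:300],None,fx=4,fy=4,interpolation=cv2.INTER_CUBIC))
E
```

```text
t 7.05 pos [ 0.5771 -0.3448  0.0471] yaw 0.2513 MOVE [ 0.0052  0.001  -0.0025] twist -0.005
[ 0.62475793 -0.0079701  -0.44057424]
```

View pics/s4.png

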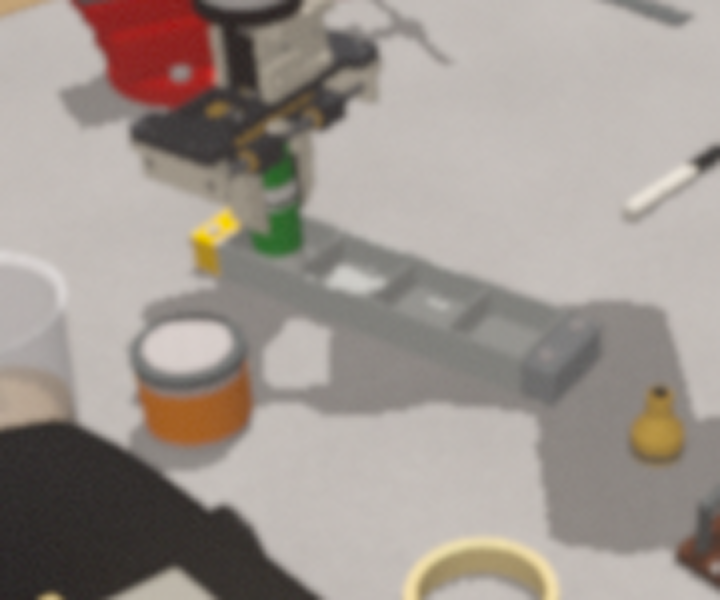

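The green can is down in pocket 1, next to the yellow tab. I'll lower it gently until it makes contact.

Emit:
move_arm(increments=[[0.003,0,0,0],[0.005,0,0,0],[0.008,0,0,0],[0.01,0,0,0],[0.01,0,0,0]])

```text
time: 7.72
tool_pos: [0.577, -0.3448, 0.0428]
tool_rot: [1.448, 1.571, 0.129]
contact_force: [1.0, -0.8, -0.3]
opening: 0.0374
```

Emit:
move_arm(increments=[[0.002,0,0,0],[0.004,0,0,0],[0.004,0,0,0]])

```text
time: 8.1
tool_pos: [0.5771, -0.3448, 0.0427]
tool_rot: [0.535, 1.57, -0.784]
contact_force: [-3.2, 1.8, 8.6]
opening: 0.0376
```

Contact at TCP z ≈ 0.0427 (8.6 N upward). I'll release and rise.

Emit:
move_arm(increments=[[-0.002,0,0,0],[-0.002,0,0,0],[-0.002,0,0,0],[-0.002,0,0,0],[-0.002,0,0,0]], gripper=0)

```text
time: 8.72
tool_pos: [0.577, -0.3447, 0.0418]
tool_rot: [-2.824, 1.571, 2.14]
contact_force: [0.1, 0.1, 0.5]
opening: 0.083
```

Emit:
move_arm(increments=[[0,0,0,0],[-0.1,0,0,0],[-0.25,0,0,0],[-0.38,0,0,0],[-0.45,0,0,0]])

```text
time: 9.35
tool_pos: [0.5778, -0.3452, 0.2258]
tool_rot: [0.676, 1.566, -0.643]
contact_force: [1.3, 0.4, 0.1]
opening: 0.0918
```

```bash
python3 - <<'E'
from h import *
go(.5463,.263,.215,.0525)
im,p,R=wpic('w5.png')
cv2.imwrite('pics/w5.png',drawrack(im,p,R,B))
E
```

```text
t 9.35 pos [ 0.5778 -0.3452  0.2258] yaw 0.2515 MOVE [ 0.0221  0.3021 -1.4924] twist 0.19
```

View pics/w5.png

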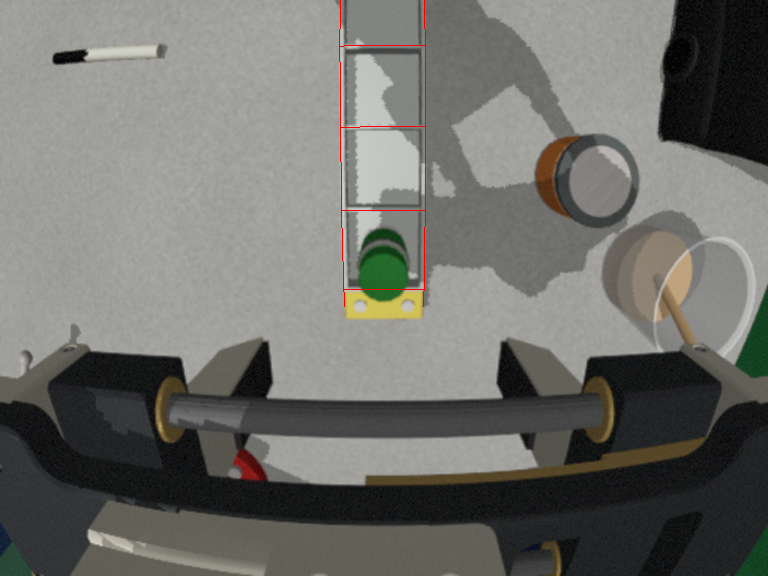

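```bash
python3 - <<'E'
from h import *
d=np.load('pics/w5.png.npz');p,R=d['p'],d['R']
print(wray(np.array((384,276))/1.5,p,R,.103),PK[1])
# rack from dividers & yellow seam, z free
obs=[]
for (v,l,r,y,) in [(48,342.5,424.5,.066),(128,343,423.5,0),(207.5,344.5,423,-.066),(289,345,422.5,-.132)]:
    obs+=[((l/1.5,v/1.5),(-.032,y,.032)),((r/1.5,v/1.5),(.032,y,.032))]
f=lambda q:np.concatenate([wproj(place(*q[:3],np.array(L)+[0,0,q[3]]),p,R)[0]-uv for uv,L in obs])
r=least_squares(f,[*B,0]);print(r.x,np.abs(r.fun).max(),place(*r.x[:3],(0,-.099,0)))
go(.5463,.263,.215,.0525)
E
```

```text
[ 0.57813631 -0.34512207  0.103     ] [ 0.57729257 -0.34374098]
[ 0.55295518 -0.24825163  0.25313736 -0.00570117] 1.365441222999408 [[ 0.57774899 -0.34409664  0.        ]]
t 9.4 pos [ 0.5785 -0.3458  0.229 ] yaw 0.2514 MOVE [ 0.0256  0.3003 -1.4945] twist 0.19
```

Green is upright, within about 1–2 mm of the pocket 1 centre. Blue is next.

Emit:
move_arm(increments=[[0,0.025,-0.12,0.1],[0,0.055,-0.27,0.19],[0,0.085,-0.42,0.19],[0,0.115,-0.57,0.19],[0,0.145,-0.72,0.19]])

```text
time: 10.02
tool_pos: [0.561, -0.0494, 0.2215]
tool_rot: [-2.52, 1.571, 2.245]
contact_force: [0.1, -0.4, -1.3]
opening: 0.0918
```

```bash
python3 - <<'E'
from h import *
go(.5465,.263,.215,.0525)
E
```

```text
t 10.03 pos [ 0.561  -0.0494  0.2215] yaw 0.0521 MOVE [ 0.0164  0.0044 -0.7819] twist -0.0
```

Emit:
move_arm(increments=[[0.01,0,-0.15,0],[0.01,0,-0.3,0],[0.01,0,-0.45,0],[0.01,0,-0.6,0],[0.01,0,-0.7,0]])

```text
time: 10.65
tool_pos: [0.5461, 0.2309, 0.2174]
tool_rot: [-1.891, 1.57, 2.876]
contact_force: [-0.1, -0.8, 0.4]
opening: 0.092
```

Emit:
move_arm(increments=[[0,0,-0.05,0],[0,0,-0.05,0],[0,0,-0.05,0]])

```text
time: 11.02
tool_pos: [0.5462, 0.2467, 0.2178]
tool_rot: [-0.242, 1.57, -1.762]
contact_force: [0.0, -0.8, -0.7]
opening: 0.0916
```

```bash
python3 - <<'E'
from h import *
go(.5465,.263,.053,.0525)
im,p,R=wpic('w6.png')
cv2.imwrite('pics/w6.png',cv2.resize(im,None,fx=1.5,fy=1.5,interpolation=cv2.INTER_CUBIC))
go(.5465,.263,.053,.0525)
E
```

```text
t 11.03 pos [0.5462 0.2467 0.2178] yaw 0.0511 MOVE [ 0.4119  0.0029 -0.041 ] twist -0.001
t 11.07 pos [0.5463 0.2465 0.2179] yaw 0.0505 MOVE [ 0.4122  0.0027 -0.0413] twist -0.002
```

View pics/w6.png

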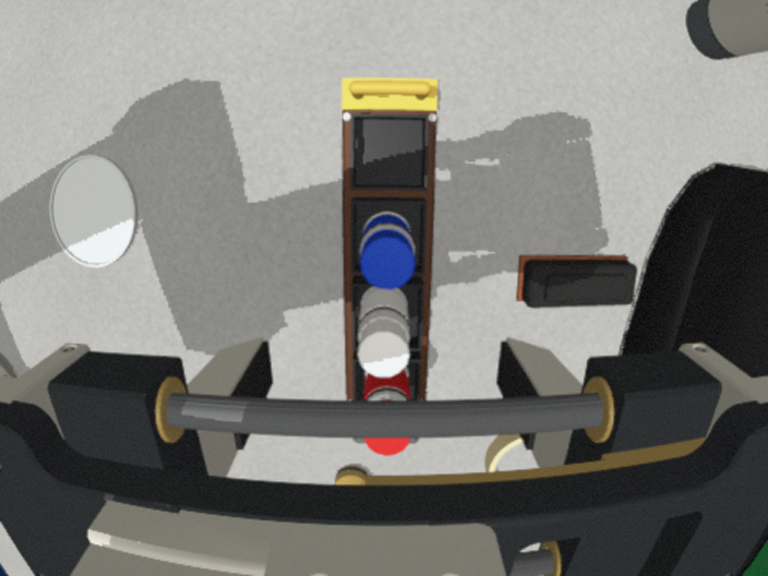

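```bash
python3 - <<'E'
from h import *
d=np.load('pics/w6.png.npz')
for k,uv in dict(blue=(387.5,259),white=(384.5,350)).items(): print(k,wray(np.array(uv)/1.5,d['p'],d['R'],.113).round(4))
go(.5465,.263,.053,.0525)
E
```

```text
blue [0.5477 0.2629 0.113 ]
white [0.549  0.2024 0.113 ]
t 11.07 pos [0.5463 0.2465 0.2179] yaw 0.0505 MOVE [ 0.4122  0.0027 -0.0413] twist -0.002
```

Emit:
move_arm(increments=[[0.05,0,-0.041,0],[0.15,0,-0.041,0],[0.25,0,-0.041,0],[0.35,0,-0.041,0],[0.412,0,-0.041,0]])

```text
time: 11.7
tool_pos: [0.5447, 0.2626, 0.0512]
tool_rot: [-1.174, 1.568, -2.695]
contact_force: [0.2, 0.3, 0.3]
opening: 0.0917
```

Emit:
move_arm(increments=[[0,0,0,0],[0,0,0,0],[0,0,0,0],[0,0,0,0],[0,0,0,0]], gripper=1)

```text
time: 12.32
tool_pos: [0.5452, 0.2647, 0.0537]
tool_rot: [1.774, 1.57, 0.256]
contact_force: [0.4, 0.0, 0.3]
opening: 0.0465
```

Emit:
move_arm(increments=[[0,0,0,0],[0,0,0,0],[0,0,0,0],[0,0,0,0]])

```text
time: 12.82
tool_pos: [0.5453, 0.2647, 0.0534]
tool_rot: [1.717, 1.57, 0.199]
contact_force: [1.2, -0.6, 1.2]
opening: 0.0373
```

Emit:
move_arm(increments=[[-0.05,0,0,0],[-0.15,0,0,0],[-0.25,0,0,0],[-0.35,0,0,0],[-0.4,0,0,0]])

```text
time: 13.45
tool_pos: [0.5452, 0.2647, 0.2151]
tool_rot: [1.868, 1.569, 0.35]
contact_force: [0.8, 0.7, -1.1]
opening: 0.038
```

Emit:
move_arm(increments=[[0,0,0.12,0],[0,0,0.27,0],[0,0,0.42,0],[0,0,0.57,0],[0,0,0.72,0]])

```text
time: 14.08
tool_pos: [0.5594, -0.0247, 0.2126]
tool_rot: [-1.887, 1.569, 2.878]
contact_force: [0.3, 0.3, -0.9]
opening: 0.0378
```

```bash
python3 - <<'E'
from h import *
go(*PK[2],.2,.255)
E
```

```text
t 14.07 pos [ 0.5594 -0.0247  0.2126] yaw 0.0525 MOVE [ 0.0313 -0.0308  0.6372] twist -0.193
```

Emit:
move_arm(increments=[[0,0,0.14,-0.05],[0,-0.01,0.28,-0.15],[0,-0.02,0.42,-0.19],[0,-0.03,0.54,-0.19],[0,-0.03,0.637,-0.19]])

```text
time: 14.7
tool_pos: [0.5605, -0.2799, 0.2123]
tool_rot: [-2.417, 1.569, 2.546]
contact_force: [0.1, -0.2, -0.4]
opening: 0.0375
```

Emit:
move_arm(increments=[[0,0,0,0],[0,0,0,0],[0,0,0,0]])

```text
time: 15.08
tool_pos: [0.5615, -0.2767, 0.2131]
tool_rot: [-2.829, 1.57, 2.136]
contact_force: [0.1, 0.2, -1.5]
opening: 0.0378
```

```bash
python3 - <<'E'
from h import *
im,p,R=wpic('w7.png')
cv2.imwrite('pics/w7.png',drawrack(im,p,R,B))
go(PK[2][0],PK[2][1]+.001,.048,.255)
E
```

```text
t 15.12 pos [ 0.5616 -0.2768  0.2132] yaw 0.2529 MOVE [ 0.413  -0.004   0.0046] twist -0.002
```

View pics/w7.png

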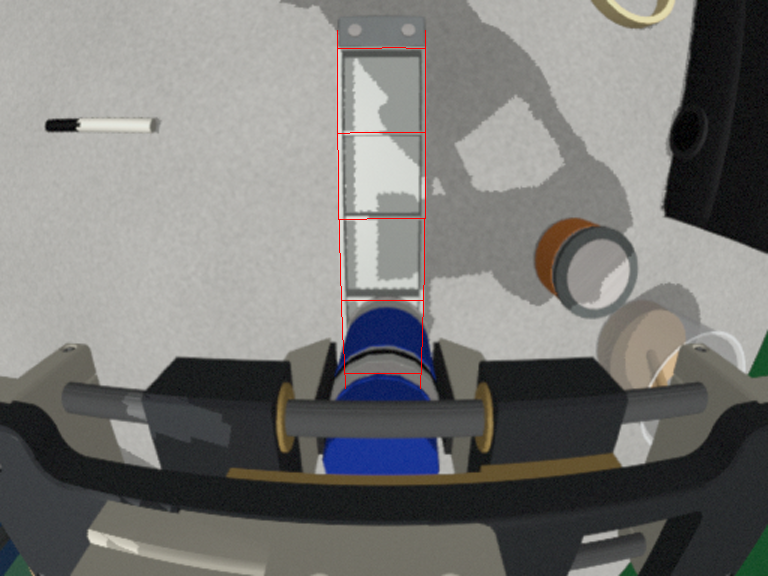

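Emit:
move_arm(increments=[[0,-0.004,0.004,0],[0.12,-0.004,0.004,0],[0.24,-0.004,0.004,0],[0.35,-0.004,0.004,0],[0.41,-0.004,0.004,0]])

```text
time: 15.75
tool_pos: [0.5593, -0.279, 0.0467]
tool_rot: [-2.412, 1.568, 2.553]
contact_force: [-0.9, 0.4, -1.6]
opening: 0.0375
```

Emit:
move_arm(increments=[[0,0,0,0],[0.003,0,0,0],[0.006,0,0,0],[0.008,0,0,0],[0.008,0,0,0]])

```text
time: 16.38
tool_pos: [0.5605, -0.2801, 0.0464]
tool_rot: [0.813, 1.57, -0.506]
contact_force: [-0.6, 1.2, -1.5]
opening: 0.0379
```

```bash
python3 - <<'E'
from h import *
go(PK[2][0],PK[2][1]+.001,.0427,.255)
im=robot.read_camera('scene')[:,:,::-1]; cv2.imwrite('pics/s8.png',cv2.resize(im[80:230,120:300],None,fx=4,fy=4,interpolation=cv2.INTER_CUBIC))
E
```

```text
t 16.38 pos [ 0.5605 -0.2801  0.0464] yaw 0.2513 MOVE [ 0.0093  0.0008 -0.0029] twist -0.004
```

View pics/s8.png

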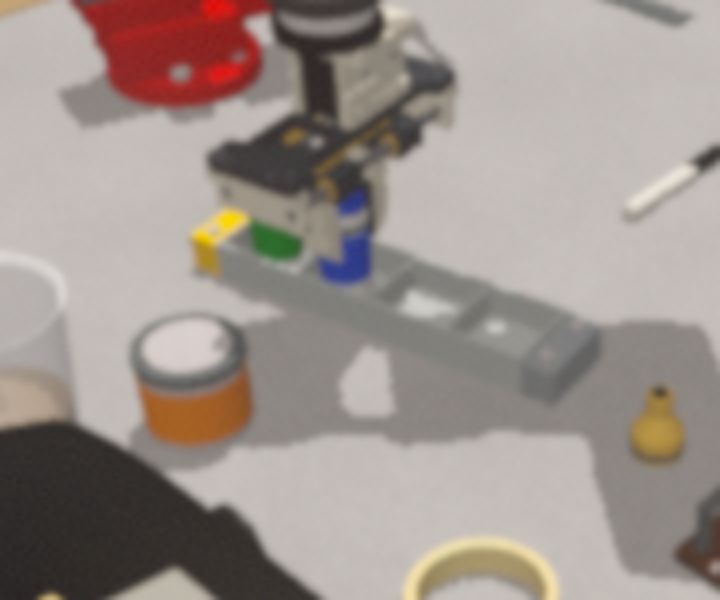

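Blue is in pocket 2 beside green. I'll lower it to contact.

Emit:
move_arm(increments=[[0.002,0,0,0],[0.004,0,0,0],[0.006,0,0,0],[0.007,0,0,0],[0.007,0,0,0]])

```text
time: 17.05
tool_pos: [0.5604, -0.2801, 0.0433]
tool_rot: [0.736, 1.571, -0.584]
contact_force: [-0.4, -0.5, 1.4]
opening: 0.0379
```

Emit:
move_arm(increments=[[0.001,0,0,0],[0.002,0,0,0],[0.002,0,0,0]])

```text
time: 17.42
tool_pos: [0.5605, -0.2802, 0.0433]
tool_rot: [0.595, 1.57, -0.724]
contact_force: [-1.8, 1.9, 6.7]
opening: 0.0375
```

Emit:
move_arm(increments=[[-0.002,0,0,0],[-0.002,0,0,0],[-0.002,0,0,0],[-0.002,0,0,0],[-0.002,0,0,0]], gripper=0)

```text
time: 18.05
tool_pos: [0.5603, -0.28, 0.043]
tool_rot: [2.847, 1.571, 1.527]
contact_force: [0.4, 0.1, -0.2]
opening: 0.0831
```

Emit:
move_arm(increments=[[0,0,0,0],[-0.1,0,0,0],[-0.25,0,0,0],[-0.38,0,0,0],[-0.44,0,0,0]])

```text
time: 18.68
tool_pos: [0.5612, -0.2806, 0.2231]
tool_rot: [0.739, 1.565, -0.581]
contact_force: [0.2, 0.4, -1.2]
opening: 0.0918
```

```bash
python3 - <<'E'
from h import *
im,p,R=wpic('w9.png')
cv2.imwrite('pics/w9.png',drawrack(im,p,R,B))
go(.547,.2022,.215,.0525)
E
```

```text
t 18.73 pos [ 0.5619 -0.281   0.2253] yaw 0.2514 MOVE [ 0.0196  0.2644 -1.1794] twist 0.19
```

View pics/w9.png

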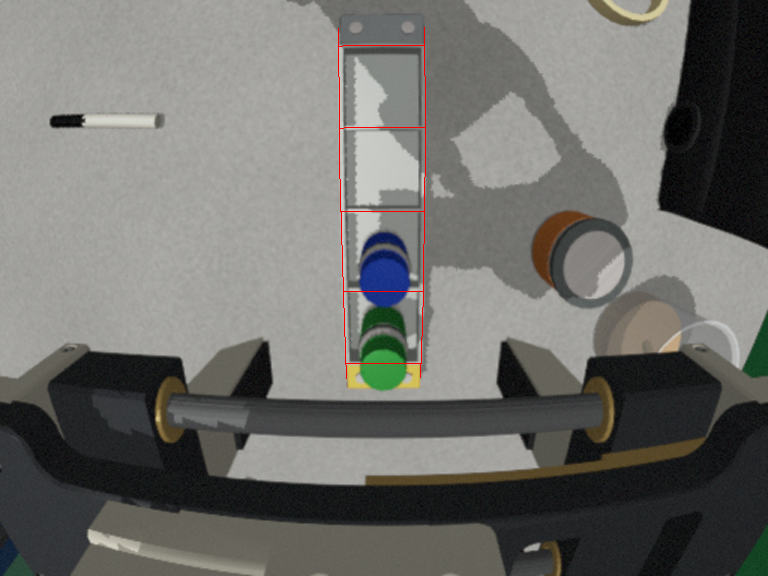

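Green and blue stand upright in pockets 1 and 2, with caps at (384,370) and (385,282). White is next.

Emit:
move_arm(increments=[[0,0.03,-0.12,0.1],[0,0.06,-0.27,0.19],[0,0.095,-0.42,0.19],[0,0.13,-0.57,0.19],[0,0.16,-0.72,0.19]])

```text
time: 19.35
tool_pos: [0.5501, 0.0168, 0.2183]
tool_rot: [-1.849, 1.57, 2.916]
contact_force: [0.8, 0.3, 0.5]
opening: 0.0919
```

```bash
python3 - <<'E'
from h import *
go(.5472,.202,.215,.0525)
E
```

```text
t 19.35 pos [0.5501 0.0168 0.2183] yaw 0.0521 MOVE [ 0.0083  0.0169 -0.4628] twist -0.0
```

Emit:
move_arm(increments=[[0,0.015,-0.14,0],[0,0.015,-0.28,0],[0,0.015,-0.38,0],[0,0.015,-0.45,0],[0,0.015,-0.45,0]])

```text
time: 19.98
tool_pos: [0.5465, 0.1966, 0.2181]
tool_rot: [-1.564, 1.57, -3.079]
contact_force: [1.9, -0.6, 0.1]
opening: 0.092
```

Emit:
move_arm(increments=[[0,0,0,0],[0,0,0,0]])

```text
time: 20.23
tool_pos: [0.5474, 0.1938, 0.2189]
tool_rot: [-0.688, 1.57, -2.208]
contact_force: [0.5, 0.5, -0.1]
opening: 0.0918
```

```bash
python3 - <<'E'
from h import *
im,p,R=wpic('w10.png')
cv2.imwrite('pics/w10.png',cv2.resize(im,None,fx=1.5,fy=1.5,interpolation=cv2.INTER_CUBIC))
print(wproj([[.548,.2022,.113],[.553,.136,.113]],p,R)*1.5)
go(.5472,.202,.053,.0525)
E
```

```text
[[385.41516553 270.9432087 ]
 [387.70455753 367.86245741]]
t 20.27 pos [0.5474 0.1938 0.219 ] yaw 0.0508 MOVE [ 0.4151  0.0005 -0.0206] twist -0.002
```

View pics/w10.png

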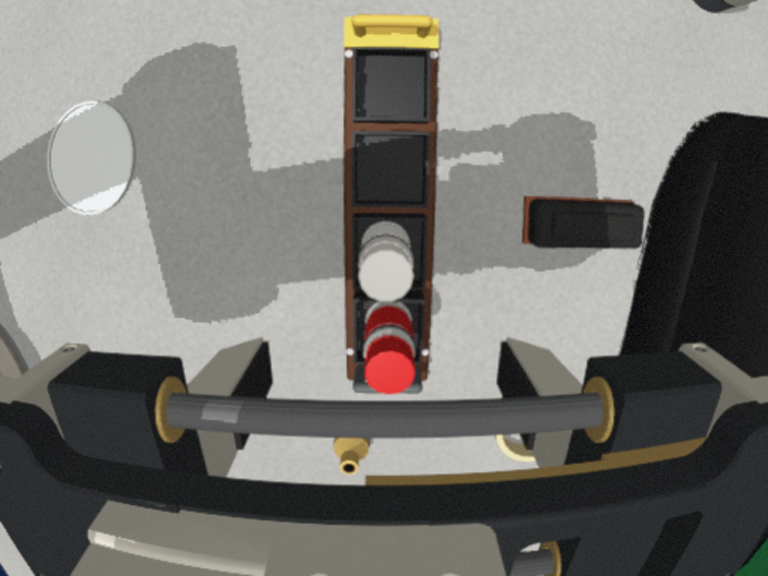

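White cap at (386,275) is about 2 mm nearer red than predicted; red at (390,367) agrees.

Emit:
move_arm(increments=[[0.05,0,-0.018,0],[0.15,0,-0.018,0],[0.25,0,-0.018,0],[0.35,0,-0.018,0],[0.415,0,-0.018,0]])

```text
time: 20.9
tool_pos: [0.5463, 0.201, 0.0513]
tool_rot: [-1.343, 1.569, -2.863]
contact_force: [0.0, -0.1, -0.1]
opening: 0.0915
```

Emit:
move_arm(increments=[[0,0,0,0],[0,0,0,0],[0,0,0,0],[0,0,0,0],[0,0,0,0]], gripper=1)

```text
time: 21.52
tool_pos: [0.5471, 0.2022, 0.0537]
tool_rot: [1.704, 1.57, 0.185]
contact_force: [0.3, 0.3, 0.7]
opening: 0.0466
```

Emit:
move_arm(increments=[[0,0,0,0],[0,0,0,0],[0,0,0,0],[0,0,0,0]])

```text
time: 22.02
tool_pos: [0.547, 0.2021, 0.0533]
tool_rot: [1.667, 1.57, 0.148]
contact_force: [-0.1, -0.0, 3.3]
opening: 0.0374
```

Emit:
move_arm(increments=[[-0.05,0,0,0],[-0.15,0,0,0],[-0.25,0,0,0],[-0.35,0,0,0],[-0.4,0,0,0]])

```text
time: 22.65
tool_pos: [0.5473, 0.2022, 0.2152]
tool_rot: [1.725, 1.568, 0.207]
contact_force: [0.5, 0.7, -1.8]
opening: 0.0372
```

```bash
python3 - <<'E'
from h import *
go(*PK[3],.215,.255)
E
```

```text
t 22.65 pos [0.5473 0.2022 0.2152] yaw 0.0524 MOVE [-1.0000e-04 -6.3900e-02  1.0438e+00] twist -0.193
```

Emit:
move_arm(increments=[[0,0,0.12,0],[0,-0.01,0.27,0],[0,-0.02,0.42,-0.05],[0,-0.03,0.57,-0.1],[0,-0.04,0.72,-0.19]])

```text
time: 23.28
tool_pos: [0.5455, -0.0881, 0.2128]
tool_rot: [-2.308, 1.57, 2.658]
contact_force: [0.1, -0.2, -1.5]
opening: 0.0375
```

```bash
python3 - <<'E'
from h import *
go(PK[3][0],PK[3][1]+.001,.215,.255)
E
```

```text
t 23.27 pos [ 0.5455 -0.0881  0.2128] yaw 0.2541 MOVE [-0.0057 -0.084   0.3061] twist -0.001
```

Emit:
move_arm(increments=[[0,-0.03,0.1,0],[0,-0.06,0.2,0],[0,-0.084,0.28,0],[0,-0.084,0.306,0],[0,-0.084,0.306,0]])

```text
time: 23.9
tool_pos: [0.5438, -0.2131, 0.2126]
tool_rot: [-2.739, 1.57, 2.224]
contact_force: [-0.2, 0.6, -2.2]
opening: 0.0374
```

Emit:
move_arm(increments=[[0,0,0,0],[0,0,0,0]])

```text
time: 24.15
tool_pos: [0.544, -0.2121, 0.2132]
tool_rot: [2.738, 1.571, 1.421]
contact_force: [-0.6, -0.4, -1.2]
opening: 0.0377
```

```bash
python3 - <<'E'
from h import *
im,p,R=wpic('w11.png')
cv2.imwrite('pics/w11.png',drawrack(im,p,R,B))
go(PK[3][0],PK[3][1]+.001,.048,.255)
E
```

```text
t 24.2 pos [ 0.544  -0.2123  0.2133] yaw 0.2527 MOVE [ 0.4131 -0.0026  0.0067] twist -0.002
```

View pics/w11.png

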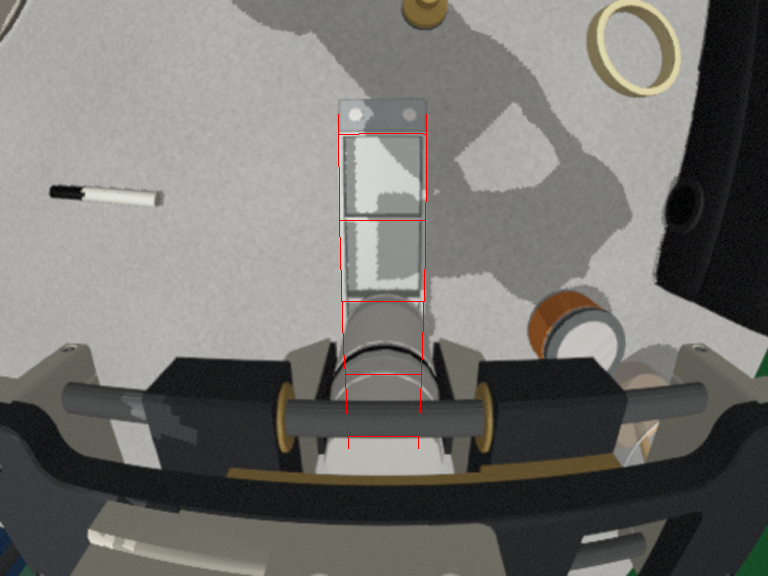

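The rack model overlays well: dividers at rows 133, 218 and 298, with pocket 4 and then pocket 3 visible ahead of the can. I'll descend into pocket 3.

Emit:
move_arm(increments=[[0,-0.003,0.007,0],[0.12,-0.003,0.007,0],[0.24,-0.003,0.007,0],[0.35,-0.003,0.007,0],[0.41,-0.003,0.007,0]])

```text
time: 24.82
tool_pos: [0.5424, -0.2157, 0.0467]
tool_rot: [-2.333, 1.568, 2.631]
contact_force: [-0.7, 0.0, -0.2]
opening: 0.0375
```

Emit:
move_arm(increments=[[0,0,0,0],[0.003,0,0,0],[0.006,0,0,0],[0.01,0,0,0],[0.01,0,0,0]])

```text
time: 25.45
tool_pos: [0.5435, -0.2163, 0.0455]
tool_rot: [0.861, 1.57, -0.459]
contact_force: [-0.1, -0.4, -1.1]
opening: 0.0373
```

Emit:
move_arm(increments=[[0.002,0,0,0],[0.004,0,0,0],[0.005,0,0,0],[0.005,0,0,0],[0.005,0,0,0]])

```text
time: 26.08
tool_pos: [0.5434, -0.2163, 0.0433]
tool_rot: [0.784, 1.571, -0.535]
contact_force: [-0.1, -0.7, 1.9]
opening: 0.0371
```

Emit:
move_arm(increments=[[0.001,0,0,0],[0.002,0,0,0],[0.002,0,0,0]])

```text
time: 26.45
tool_pos: [0.5435, -0.2164, 0.0433]
tool_rot: [0.673, 1.57, -0.646]
contact_force: [-2.6, 0.9, 8.6]
opening: 0.0379
```

```bash
python3 - <<'E'
from h import *
im=robot.read_camera('scene')[:,:,::-1]; cv2.imwrite('pics/s12.png',cv2.resize(im[80:230,120:300],None,fx=4,fy=4,interpolation=cv2.INTER_CUBIC))
E
```

```text
(no output)
```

View pics/s12.png

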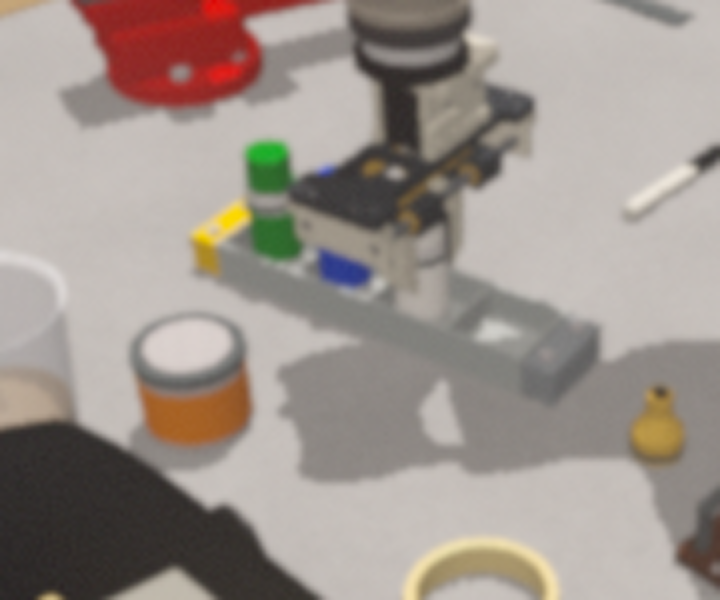

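White is in pocket 3 and touching the floor; green and blue stand behind it. I'll release and rise.

Emit:
move_arm(increments=[[-0.002,0,0,0],[-0.002,0,0,0],[-0.002,0,0,0],[-0.002,0,0,0],[-0.002,0,0,0]], gripper=0)

```text
time: 27.12
tool_pos: [0.5434, -0.2163, 0.0431]
tool_rot: [2.876, 1.571, 1.556]
contact_force: [-0.5, -0.3, 0.3]
opening: 0.083
```

Emit:
move_arm(increments=[[0,0,0,0],[-0.1,0,0,0],[-0.25,0,0,0],[-0.38,0,0,0],[-0.44,0,0,0]])

```text
time: 27.75
tool_pos: [0.5443, -0.2167, 0.2228]
tool_rot: [0.816, 1.565, -0.503]
contact_force: [1.1, 0.4, 0.1]
opening: 0.0913
```

```bash
python3 - <<'E'
from h import *
im,p,R=wpic('w13.png')
cv2.imwrite('pics/w13.png',drawrack(im,p,R,B))
go(.5532,.136,.215,.0525)
E
```

```text
t 27.8 pos [ 0.545  -0.2171  0.225 ] yaw 0.2515 MOVE [ 0.0214  0.2393 -0.8501] twist 0.19
```

View pics/w13.png

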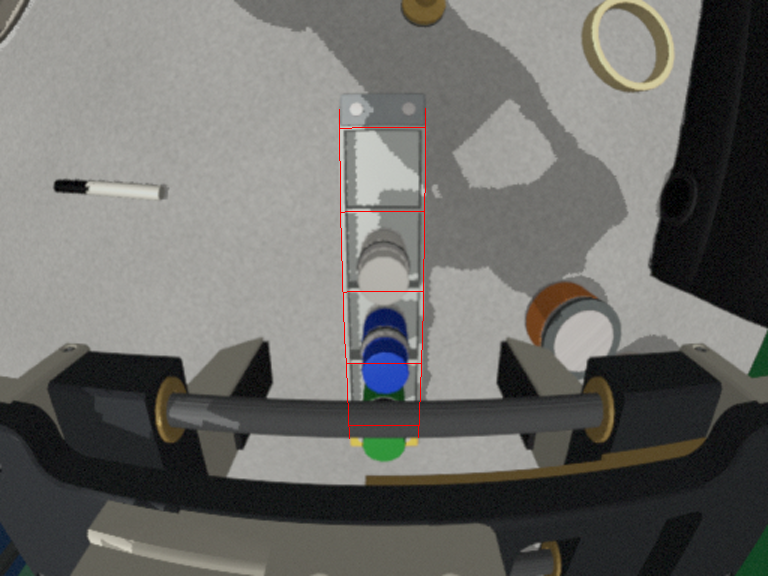

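White, blue and green stand upright in a row (caps at 384,280; 385,373; 384,440). Red is next.

Emit:
move_arm(increments=[[0,0.035,-0.12,0.1],[0,0.075,-0.27,0.19],[0,0.115,-0.42,0.19],[0,0.16,-0.57,0.19],[0,0.2,-0.71,0.19]])

```text
time: 28.42
tool_pos: [0.5498, 0.0808, 0.2185]
tool_rot: [-1.658, 1.57, 3.107]
contact_force: [1.2, -0.3, 0.6]
opening: 0.0916
```

```bash
python3 - <<'E'
from h import *
go(.5532,.13,.215,.0525)
E
```

```text
t 28.43 pos [0.5498 0.0808 0.2185] yaw 0.0525 MOVE [ 0.0087  0.0149 -0.1225] twist -0.0
```

Emit:
move_arm(increments=[[0,0.015,-0.1,0],[0,0.015,-0.122,0],[0,0.015,-0.122,0],[0,0.015,-0.122,0],[0,0.015,-0.122,0]])

```text
time: 29.05
tool_pos: [0.5538, 0.1264, 0.2191]
tool_rot: [0.091, 1.571, -1.43]
contact_force: [-0.0, -0.3, 0.6]
opening: 0.0917
```

```bash
python3 - <<'E'
from h import *
im,p,R=wpic('w14.png')
cv2.imwrite('pics/w14.png',cv2.resize(im,None,fx=1.5,fy=1.5,interpolation=cv2.INTER_CUBIC))
print(wproj([[.5535,.136,.113]],p,R)*1.5)
go(.5532,.136,.053,.0525)
E
```

```text
[[383.91281875 269.02199619]]
t 29.1 pos [0.5539 0.1266 0.2192] yaw 0.0507 MOVE [ 0.4155 -0.0005 -0.0236] twist -0.002
```

View pics/w14.png

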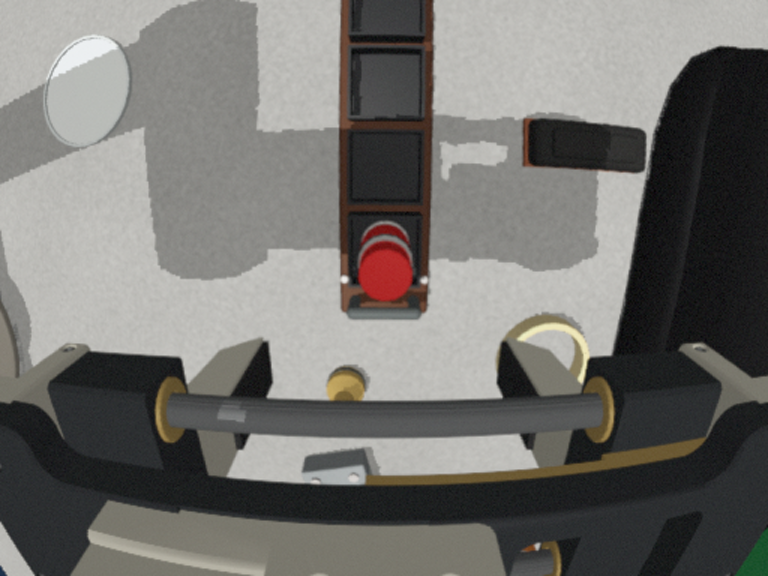

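Red cap at (386,274), about 2–3 mm nearer the bar than predicted, so I'll aim for y ≈ 0.134.

Emit:
move_arm(increments=[[0.05,0,-0.015,0],[0.15,0,-0.015,0],[0.25,0,-0.015,0],[0.35,0,-0.015,0],[0.415,0,-0.015,0]])

```text
time: 29.72
tool_pos: [0.5527, 0.1329, 0.0513]
tool_rot: [-1.482, 1.569, -3.002]
contact_force: [0.2, 0.1, 0.7]
opening: 0.0921
```

Emit:
move_arm(increments=[[0,0,0,0],[0,0,0,0],[0,0,0,0],[0,0,0,0],[0,0,0,0]], gripper=1)

```text
time: 30.35
tool_pos: [0.5536, 0.1338, 0.0537]
tool_rot: [1.595, 1.57, 0.077]
contact_force: [0.1, -0.9, 0.1]
opening: 0.046
```

Emit:
move_arm(increments=[[0,0,0,0],[0,0,0,0],[0,0,0,0],[0,0,0,0]])

```text
time: 30.85
tool_pos: [0.5536, 0.1338, 0.0533]
tool_rot: [1.592, 1.57, 0.073]
contact_force: [0.6, -0.1, 3.6]
opening: 0.0374
```

Emit:
move_arm(increments=[[-0.05,0,0,0],[-0.15,0,0,0],[-0.25,0,0,0],[-0.35,0,0,0],[-0.4,0,0,0]])

```text
time: 31.48
tool_pos: [0.5538, 0.1338, 0.2151]
tool_rot: [1.606, 1.568, 0.088]
contact_force: [-0.3, 0.7, -2.3]
opening: 0.0373
```

```bash
python3 - <<'E'
from h import *
go(*PK[4],.215,.255)
E
```

```text
t 31.48 pos [0.5538 0.1338 0.2151] yaw 0.0524 MOVE [-1.000e-04 -1.046e-01  7.106e-01] twist -0.193
```

Emit:
move_arm(increments=[[0,-0.02,0.12,0],[0,-0.04,0.26,-0.05],[0,-0.06,0.4,-0.1],[0,-0.08,0.54,-0.19],[0,-0.1,0.65,-0.19]])

```text
time: 32.1
tool_pos: [0.5263, -0.1301, 0.2126]
tool_rot: [-2.079, 1.57, 2.885]
contact_force: [0.8, 0.9, -1.3]
opening: 0.0372
```

```bash
python3 - <<'E'
from h import *
go(*PK[4],.215,.255)
E
```

```text
t 32.1 pos [ 0.5263 -0.1301  0.2126] yaw 0.2514 MOVE [-0.0061 -0.0123  0.0541] twist -0.003
```

Emit:
move_arm(increments=[[0,-0.012,0.052,0],[0,-0.012,0.052,0],[0,-0.012,0.052,0],[0,-0.012,0.052,0],[0,-0.012,0.052,0]])

```text
time: 32.72
tool_pos: [0.5277, -0.1484, 0.2132]
tool_rot: [1.975, 1.571, 0.657]
contact_force: [0.4, 0.1, -1.3]
opening: 0.0376
```

```bash
python3 - <<'E'
from h import *
im,p,R=wpic('w15.png')
cv2.imwrite('pics/w15.png',drawrack(im,p,R,B))
go(*PK[4],.048,.255)
E
```

```text
t 32.77 pos [ 0.5277 -0.1485  0.2132] yaw 0.2525 MOVE [ 0.413  -0.0043  0.0085] twist -0.002
```

View pics/w15.png

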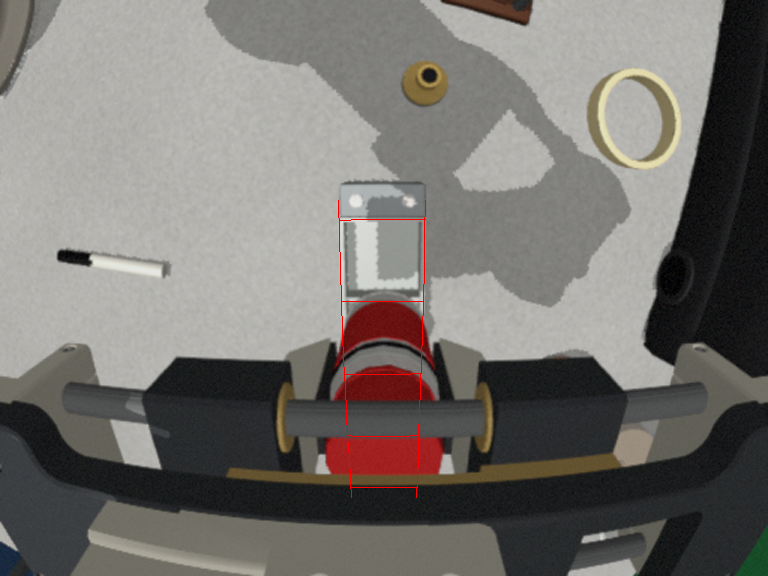

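Only pocket 4 is empty, at rows 218–298 next to the grey tab, with the red can above it. I'll descend.

Emit:
move_arm(increments=[[0,-0.004,0.008,0],[0.12,-0.004,0.008,0],[0.24,-0.004,0.008,0],[0.35,-0.004,0.008,0],[0.41,-0.004,0.008,0]])

```text
time: 33.4
tool_pos: [0.5257, -0.1526, 0.0468]
tool_rot: [-2.236, 1.568, 2.727]
contact_force: [0.8, 0.2, -1.0]
opening: 0.0375
```

Emit:
move_arm(increments=[[0,0,0,0],[0.003,0,0,0],[0.006,0,0,0],[0.01,0,0,0],[0.01,0,0,0]])

```text
time: 34.02
tool_pos: [0.5269, -0.1529, 0.0455]
tool_rot: [0.926, 1.57, -0.394]
contact_force: [0.2, 0.4, -1.2]
opening: 0.0374
```

Emit:
move_arm(increments=[[0.002,0,0,0],[0.004,0,0,0],[0.005,0,0,0],[0.005,0,0,0],[0.005,0,0,0]])

```text
time: 34.65
tool_pos: [0.5269, -0.1529, 0.0433]
tool_rot: [0.913, 1.571, -0.406]
contact_force: [-1.2, 0.8, 2.7]
opening: 0.0371
```

Emit:
move_arm(increments=[[0.001,0,0,0],[0.002,0,0,0],[0.002,0,0,0]])

```text
time: 35.02
tool_pos: [0.5269, -0.1529, 0.0433]
tool_rot: [0.805, 1.57, -0.514]
contact_force: [-3.0, 1.1, 9.0]
opening: 0.0371
```

Emit:
move_arm(increments=[[-0.002,0,0,0],[-0.002,0,0,0],[-0.002,0,0,0],[-0.002,0,0,0],[-0.002,0,0,0]], gripper=0)

```text
time: 35.65
tool_pos: [0.5268, -0.1529, 0.043]
tool_rot: [-2.965, 1.571, 1.999]
contact_force: [1.8, 0.0, -0.1]
opening: 0.0827
```

Emit:
move_arm(increments=[[0,0,0,0],[-0.1,0,0,0],[-0.25,0,0,0],[-0.38,0,0,0],[-0.44,0,0,0]])

```text
time: 36.28
tool_pos: [0.5278, -0.1532, 0.2226]
tool_rot: [0.916, 1.566, -0.403]
contact_force: [-0.1, 0.1, -0.8]
opening: 0.092
```

```bash
python3 - <<'E'
from h import *
im,p,R=wpic('w16.png')
cv2.imwrite('pics/w16.png',drawrack(im,p,R,B))
E
```

```text
(no output)
```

View pics/w16.png

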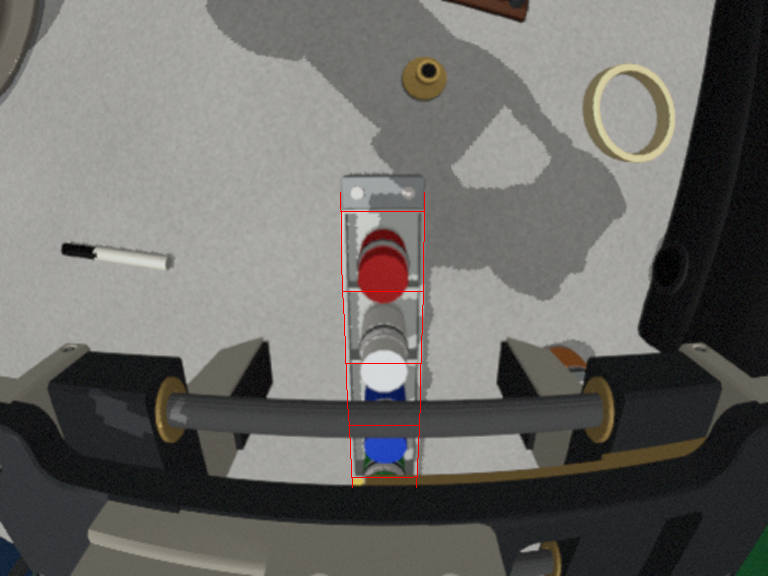

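All four cans stand in a row. I'll move the arm aside for an unobstructed check.

Emit:
move_arm(increments=[[0,-0.03,-0.12,0],[0,-0.06,-0.25,0],[0,-0.09,-0.38,0],[0,-0.12,-0.48,0],[0,-0.12,-0.48,0]])

```text
time: 36.95
tool_pos: [0.431, 0.023, 0.2188]
tool_rot: [-2.215, 1.57, 2.752]
contact_force: [0.9, -0.8, 0.3]
opening: 0.0922
```

Emit:
move_arm(increments=[[0,0,0,0],[0,0,0,0],[0,0,0,0]])

```text
time: 37.33
tool_pos: [0.4329, 0.0204, 0.2189]
tool_rot: [-1.744, 1.57, -3.065]
contact_force: [0.3, -0.5, -0.4]
opening: 0.0918
```

```bash
python3 - <<'E'
from h import *
a=robot.read_camera('scene')[:,:,::-1]; b=robot.read_camera('side')[:,:,::-1]
cv2.imwrite('pics/s17.png',a);cv2.imwrite('pics/d17.png',b)
x=cv2.resize(a[80:230,120:300],None,fx=4,fy=4,interpolation=cv2.INTER_CUBIC)
for i in PK: 
    u=(proj('scene',[*PK[i],.103])[0]-[120,80])*4; print(i,u.round())
cv2.imwrite('pics/s17c.png',x); cv2.imwrite('pics/d17c.png',cv2.resize(b[80:300,150:350],None,fx=2.7,fy=2.7,interpolation=cv2.INTER_CUBIC))
for n,i0,i1 in(('scene','pics/scene0.png',a),):
    pass
E
```

```text
1 [266. 151.]
2 [341. 177.]
3 [418. 204.]
4 [500. 232.]
```

View pics/s17c.png

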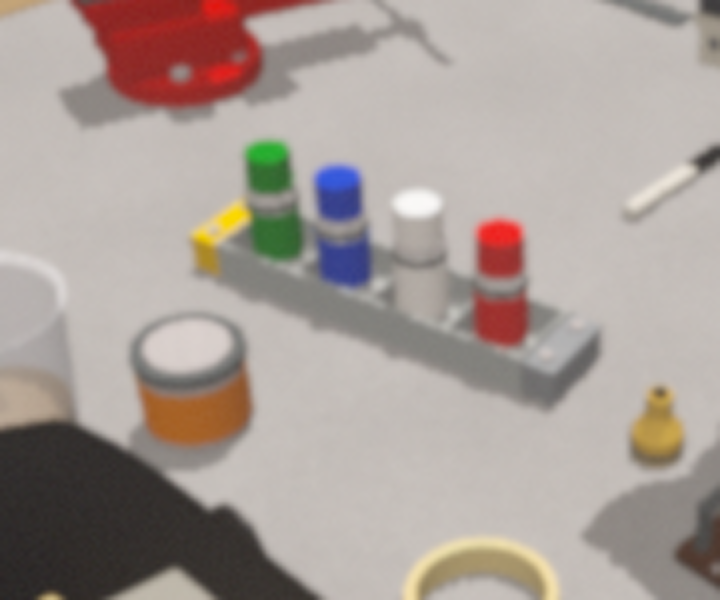

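View pics/d17c.png

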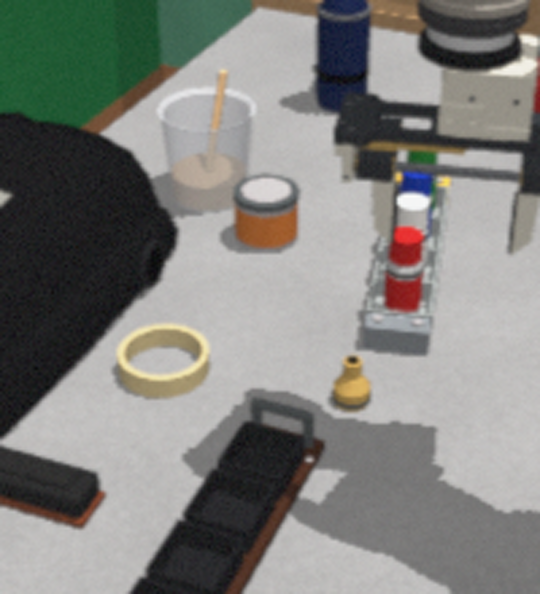

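View pics/s17.png

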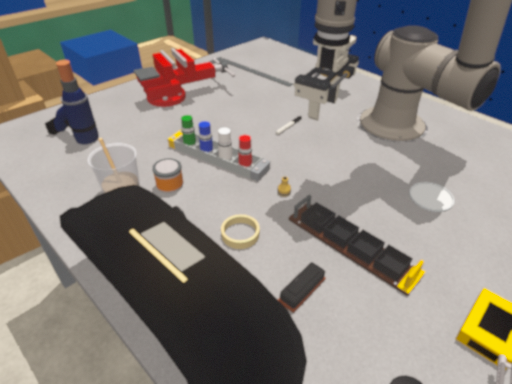

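The cap tops in the scene crop (268,152; 339,178; 417,203; 500,233) match the projected pocket centres (266,151; 341,177; 418,204; 500,232). All four cans are upright, and the nozzle, tape, sanding block and tin appear where they started. I'll hand in.

```bash
python3 - <<'E'
from cell import robot
print(robot.hand_in(), robot.observe()['time'])
E
```

```text
the job is handed in; nothing more can be done
the job is handed in; nothing more can be done
```

All four cans are in the steel bench rack, one per pocket, in the carry-rack order counted from the yellow end: green, blue, white, red. The job is handed in at about 37 s of robot time; no verdict was reported.

- **Setting down:** I lowered each can until the floor pushed back with 7–9 N, then opened the gripper and backed off straight up. No can was dropped or tipped.
- **Position:** In the last scene picture, all four cap tops were within 1 pixel of the projected pocket centres. In the wrist view, green was within about 2 mm of its centre; I did not compute offsets for the other three.
- **Upright:** All four cans look upright in the last pictures, and the gripper was open and clear of everything.
- **Other objects:** The nozzle, tape, sanding block and filler tin look unmoved by eye; I did not measure them.
- **Disagreements:** The cameras disagreed by 2–5 mm. The wrist fit put the bench rack about 6 mm too low, so I took the placing height from contact instead.

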